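Isolate the parcel conveyor, fit the missing roller, restore power

ROBOT

A 6-joint arm with a two-finger parallel gripper is mounted at the origin on the work surface. World frame = base frame: x ahead of the robot, y to its left, z up, the work surface at z = 0. Lengths are in m, angles in degrees, forces in N, time in s.
With the tool pointing down it reaches from about 0.35 to 0.875 m from the base axis. Payload 15.5 kg.
Tool frame: the origin (TCP) lies at the very end of the fingers, on their centre line; the grasp point (between the pads) lies 19 mm behind it; z points along the fingers, x is the direction in which the jaws open and shut, and the axes are right-handed (so a half turn about z gives the same grasp; the last joint's range is limited). The gripper opens to 85 mm and grips with 20 to 120 N. Pads are 22 mm wide; open, the fingers measure 114 mm over their backs; the gripper's body (76 mm by 85 mm) begins 54 mm behind the grasp point. The pads swing forward as they close: fully open they stand 13 mm farther back than shut.
Start: joints at [-5.472, 28.281, 77.091, -0, 74.628, -5.472], TCP at [0.625, 0, 0.194] pointing down, gripper open.
Joint ranges: [-166.48, 166.48], [-47.26, 123.95], [12.59, 153.08], [-70.14, 250.14], [6.76, 159.57], [-176.63, 176.63]. Speed limits (degrees/s): [108.29, 108.29, 147.25, 172.46, 172.46, 172.46].

INTERFACE

Orientations are given as [roll, pitch, yaw] about the fixed x, y, z axes, in that order (R = Rz(yaw) Ry(pitch) Rx(roll)).
In Python, from rig import robot gives the robot as it stands.
- The arm moves only by the tool drive_tool, never from a script. Its argument "series" is a list of rows, each an object of numbers: "dx", "dy", "dz": the shift along the tool's x, y, z in mm; "rx", "ry", "rz": the turn, a rotation vector about the tool's x, y, z in rad; "claw": the finger opening in mm, from 0 to 85.4. In form: [{"dx": .., "dy": .., "dz": .., "rx": .., "ry": .., "rz": .., "claw": ..}, ...]. A call has 1 to 20 rows; each row shifts and turns the commanded pose from where the row before left it, along the tool's axes as they then stand; what a row does not reach is not made up. A row lasts 1/10 s, in which the tool goes at most 50 mm and 8.59 degrees, less where a joint would pass 70% of its speed; a pose out of reach is approached as far as the arm can. A call with a gripper value outside its range is refused whole. The fingers move at their own pace and stop on an object; "newtons" is the grip in N (left out, the last holds). Time passes only in rows, so rows that do not move let the fingers close. It gives the time, the measured TCP pose, the force and the opening at its end, in the units of the state.
- robot.get_state(): the state, without advancing time (a new reading comes with each control period).
- robot.snapshot(name): name is "scene" or "side" or "wrist"; returns a dict with "image" (400x640x3 uint8, blue, green, red), "intrinsics" (3x3 intrinsics, pixels), "distortion" ([k1, k2, p1, p2, k3] as OpenCV has them; the pictures are not rectified), "extrinsics" (4x4, takes a point from camera to world coordinates); the wrist camera has in their place "hand_eye" (4x4, takes a point from camera to tool coordinates, whose origin is the TCP and whose axes are the tool frame's). Camera axes: x right, y down, z forward; pixel columns grow to the right and rows downward; lengths in m; the calibration is good to about 2 mm. A picture is of the moment at which its call begins: read the wrist's pose just before it. There is no depth.
- robot.finish_job(): hands the job in, once; it reports no verdict.
The state is a dict: "clock": time; "qpos": joint angles; "dq": joint speeds; "joint_torque": joint torques, N m; "tool_pos": TCP position; "tcp_rot": TCP orientation; "wrist_force": force on the tool from outside, world axes, zero at the start; "wrist_torque": the same for the moment, N m; "finger_gap": finger opening in m.
Only numpy, scipy, OpenCV 4.12 (cv2) and the standard library are available. Lean on these libraries where they do the work, as an engineer would, in place of code of your own. Each camera call takes 0.05 s, during which the arm holds its last target.

TASK

Throw the isolator's handle over to off (leaning towards the robot), then take from the rack the one spare roller that matches the conveyor's two fitted rollers in length and lower it, without dropping it, into the empty pair of slots between them so that both axle ends rest on the slot bottoms. Swing the hinged guard down shut over the new roller, and only then throw the isolator's handle back over to on (leaning away from the robot). Keep the isolator off all the while the roller goes in and the guard is open, leave the other two rollers on the rack, and do not disturb the carton, tape roll or bottle.

Things in the scene. Friction and masses are not known exactly. Their poses are not given: they have to be found in the camera images.
- isolator (a joint): isolator handle on a grey steel box (120 x 90 x 60 mm high, standing on the bench). 0 = ON: handle leans 0.65 rad away from the robot (box +x); 1.3 rad = OFF: leans 0.65 rad towards the robot (box -x). The handle is heavy (0.36 kg): once clearly past the upright middle (0.65 rad) it falls over to that end by its own weight and stays there; about 2 N at the grip moves it
- isolator_grip (a point): centre of the handle's dark steel cross-bar grip (16 mm diameter, 80 mm long along the box's y), 90 mm from the pivot axis, held by two 10 mm rods 40 mm apart (centres); it moves with the handle, its axes turning with it
- isolator_pivot (a point): middle of the handle's pivot axis, 75 mm above the bench, fixed in the box; the axis runs along this frame's y, and x points away from the robot (box yaw within 0.35 rad). The grip moves on a 90 mm arc about it in the x-z plane. A bracket 50 mm (x) by 16 mm (y) rises to 85 mm around the pivot, with a 12 mm pin through it
- conveyor: short bench-top roller conveyor, 300 mm (x) by 210 mm (y, over its feet), fixed; origin on the bench under its centre, x away from the robot (yaw within 0.15 rad). Two side plates, each 8 mm thick, centred at y = +-77 mm (clear gap 146 mm), tops at 100 mm. Two fitted rollers (40 mm diameter, tube 140 mm long) along y at x = +-100 mm, centre height 76 mm; the middle place at x = 0 is empty. A low motor box and a tray lie under the rollers, below 60 mm
- seat (a point): centre of the empty roller place, 76 mm above the bench: where the centre of the new roller lies when seated. Frame as the conveyor's; roller axis along y. Each side plate has an open-topped vertical slot here, 16 mm wide, bottom 70 mm above the bench, flaring out from 82 mm to about 62 mm wide at 98 mm
- guard (a joint): hinged guard over the conveyor's middle. 0 = shut (lying level, 125 mm above the bench, over the new roller), grows as it opens upward and back towards the robot; stop at 2.3 rad; starts open at 1.65 to 1.9 rad. A stiff hinge (0.08 Nm) holds it where it is left, except that below about 0.8 rad it sinks shut by its own weight. Moving it takes about 1 N at the free edge
- guard_hinge (a point): middle of the guard's hinge axis (along this frame's y), 90 mm nearer the robot than the seat, 125 mm above the bench; frame as the conveyor's. Its posts on the side plates rise to 133 mm
- guard_edge (a point): middle of the guard's free edge, 174 mm from the hinge axis; the guard is a flat panel (steel frame 6 mm thick round a clear pane 4 mm thick), 160 mm wide along y, weighing 0.15 kg; the point's x points from hinge to edge. When shut it reaches x = +84 mm from the seat
- rack: fixed low wooden rack, 270 mm (x) by 130 mm (y); origin under its centre on the bench, yaw within 0.2 rad. Three spare rollers lie across it along its y, 85 mm apart along its x (at -85, 0, +85 mm, in any order), each on two 12 mm wide rails (centred at y = +-42 mm, tops 32 mm) between 8 mm high stops; open beneath the middle down to the 12 mm thick base
- roller_a: spare steel roller, 40 mm diameter, tube 110 mm long (too short), with a 12 mm axle end standing out 14 mm each end; origin at its centre, axis along its y; centre 52 mm above the bench on the rack; about 0.3 kg
- roller_b: spare steel roller, 40 mm diameter, tube 140 mm long (the one that matches the fitted rollers), with a 12 mm axle end standing out 14 mm each end (168 mm overall); origin at its centre, axis along its y; centre 52 mm above the bench on the rack; about 0.36 kg
- roller_c: spare steel roller, 40 mm diameter, tube 170 mm long (too long), with a 12 mm axle end standing out 14 mm each end; origin at its centre, axis along its y; centre 52 mm above the bench on the rack; about 0.42 kg
- carton: bystander: cardboard carton 100 x 130 x 70 mm high, origin under its centre
- tape_roll: bystander: roll of packing tape lying flat, 100 mm diameter, 48 mm high, origin under its centre
- cleaner: bystander: white bottle, 64 mm diameter, 170 mm high, origin under its centre
Mind the look-alikes: they are no part of the job. Of the things that look like the part that bears isolator, take the one that is farthest from the robot's base at the start.

How it is judged (in metres and radians):
On the way, in this order (a step that is already met when the one before it is completed fails the run):
1. the isolator's handle is over at off (value of joint isolator above 1.2 rad), for 0.2 s.
2. the matching roller rests in the empty slots, with the isolator off (value of joint isolator above 1.2 rad and distance between roller_b and seat below 0.007 m and angle between the y axis of roller_b and the y axis of conveyor, either way round below 0.06 rad), for 0.2 s.
3. the guard is shut over the roller, with the isolator still off (value of joint isolator above 1.2 rad and value of joint guard below 0.08 rad and distance between roller_b and seat below 0.007 m), for 0.2 s.
At the end, for the whole second after the job is handed in: The isolator is on (within 0.1 rad of that end), the guard shut (within 0.08 rad), the 140 mm roller at rest in the slots (centre within 7 mm of the seat, axis within 0.06 rad of the conveyor's y); the other rollers, carton, tape roll and bottle within 30 mm of where they began (value of joint isolator below 0.1 rad and value of joint guard below 0.08 rad and distance between roller_b and seat below 0.007 m and angle between the y axis of roller_b and the y axis of conveyor, either way round below 0.06 rad and linear speed of roller_b below 0.02 m/s and distance of each of roller_a, roller_c, carton, tape_roll, cleaner from where it was at the start of the episode below 0.03 m); the robot touches nothing.
It fails at once if the isolator is on while the roller is in the conveyor and the guard is open (value of joint isolator below 0.6 rad and value of joint guard above 0.3 rad and distance between roller_b and seat below 0.02 m).
It fails at once if the roller is dropped into the slots from a height (more than about 30 mm) (distance between roller_b and seat below 0.03 m and linear speed of roller_b above 0.8 m/s).
It fails at once if one of the other rollers is taken or knocked out of place by 30 mm (distance of any of roller_a, roller_c from where it was at the start of the episode above 0.03 m).
It fails at once if the carton, tape roll or bottle is pushed 30 mm or more (distance of any of carton, tape_roll, cleaner from where it was at the start of the episode above 0.03 m).
It also fails if it takes over 69 s, if anything falls off the work surface, if the arm or the gripper's body presses on something with over 40 N, if the wrist force passes 120 N, or if a joint passes its speed limit or range.

## Working session

There is one attempt and no reset: what is moved stays moved. The work goes in short steps, Python scripts to look and compute and a tool call to move; the robot and the scene stay as the last step left them, time stands still between calls to the robot, and variables do not carry over. Pictures are saved under pics/ and viewed, and the job is handed in when it is done.

Besides the shell and the picture viewer there is one more tool, called after "Emit:" by a JSON object that holds its "api" and its "payload", one argument or row to a line. drive_tool: Moves the arm, as the interface text tells. Its arguments: {"type":"object","properties":{"series":{"type":"array","items":{"type":"object","properties":{"dx":{"type":"number"},"dy":{"type":"number"},"dz":{"type":"number"},"rx":{"type":"number"},"ry":{"type":"number"},"rz":{"type":"number"},"claw":{"type":"number"}}}},"newtons":{"type":"number"}},"required":["series"]}

```bash
ls; mkdir -p pics
python3 - <<'E'
from rig import robot
import cv2,numpy as np
s=robot.get_state();print(s)
for n in ["scene","side","wrist"]:
    d=robot.snapshot(n);cv2.imwrite(f"pics/{n}0.png",d["image"])
    np.savez(f"{n}0.npz",**d)
    print(n,{k:np.round(v,4).tolist() for k,v in d.items() if k!="image"})
E
```

```text
pics
{'clock': 0.0, 'qpos': array([-5.47246405e+00,  2.83143102e+01,  7.71269939e+01, -7.52891994e-04,
        7.46261676e+01, -5.47017110e+00]), 'dq': array([-0.04870064, -0.01514876,  0.06414413,  0.03484276, -0.01007668,
       -0.03504133]), 'joint_torque': array([-2.68344644e-03, -8.82162237e+01, -3.83866239e+01, -4.40739132e-04,
        1.02696815e-02,  1.38197843e-04]), 'tool_pos': array([6.24611082e-01, 2.78918227e-05, 1.93107306e-01]), 'tcp_rot': array([-1.79994290e+02,  6.72335980e-02, -2.08957264e-03]), 'wrist_force': array([ 0.40202711, -1.55538815,  0.36917947]), 'wrist_torque': array([ 0.01188901, -0.04013573, -0.03357735]), 'finger_gap': 0.08546689191679571}
scene {'intrinsics': [[410.4932, 0.0, 323.5301], [0.0, 410.4932, 197.4925], [0.0, 0.0, 1.0]], 'distortion': [-0.0512, 0.0, 0.0, 0.0, 0.0], 'extrinsics': [[0.0296, 0.6664, -0.745, 1.4609], [0.9996, -0.0187, 0.023, 0.0292], [0.0013, -0.7454, -0.6667, 0.9292], [0.0, 0.0, 0.0, 1.0]]}
side {'intrinsics': [[481.9177, 0.0, 318.4708], [0.0, 481.9177, 190.5374], [0.0, 0.0, 1.0]], 'distortion': [-0.1496, 0.0, 0.0, 0.0, 0.0], 'extrinsics': [[0.7586, -0.3209, 0.5671, -0.3303], [-0.6515, -0.3852, 0.6535, -0.9152], [0.0088, -0.8652, -0.5013, 0.885], [0.0, 0.0, 0.0, 1.0]]}
wrist {'intrinsics': [[318.5242, 0.0, 324.3812], [0.0, 318.5242, 200.2024], [0.0, 0.0, 1.0]], 'distortion': [-0.0336, 0.0, 0.0, 0.0, 0.0], 'hand_eye': [[1.0, -0.0007, -0.0005, -0.0002], [0.0008, 0.9535, 0.3013, -0.0766], [0.0003, -0.3013, 0.9535, -0.1793], [0.0, 0.0, 0.0, 1.0]]}
```

View pics/scene0.png

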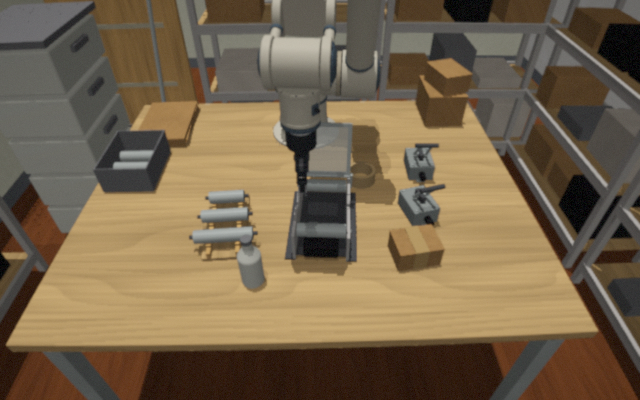

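View pics/side0.png

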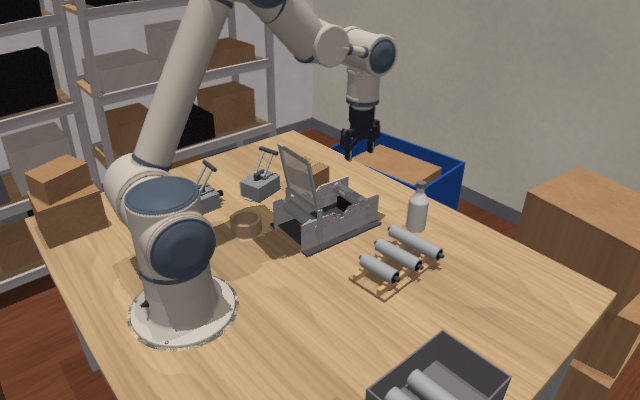

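View pics/wrist0.png

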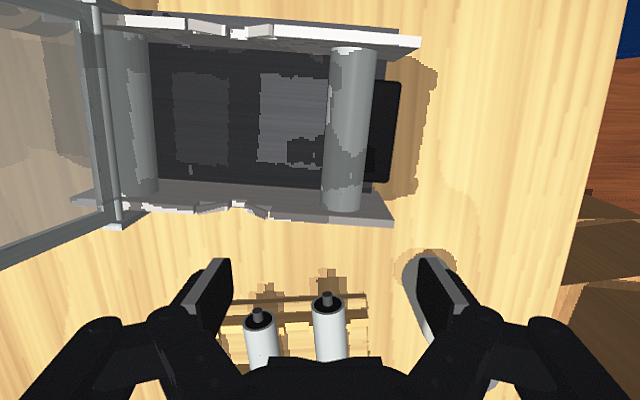

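The scene view shows two isolators, at (419,163) and (420,205). It also shows three rack rollers at (226,197), (224,215) and (222,235), the conveyor at (325,225), the bottle at (250,268), the carton at (415,248) and the tape at (362,174). Next I'll crop for detail.

```bash
cat > h.py <<'E'
import numpy as np,cv2
from scipy.spatial.transform import Rotation as R
def load(f): return dict(np.load(f))
def T_of(s):
    T=np.eye(4);T[:3,:3]=R.from_euler('xyz',s['tcp_rot'],degrees=True).as_matrix();T[:3,3]=s['tool_pos'];return T
def ray(d,uv):
    E=d['extrinsics'];p=cv2.undistortPoints(np.array([[uv]],float),d['intrinsics'],d['distortion'])[0,0]
    v=E[:3,:3]@np.array([p[0],p[1],1]);return E[:3,3],v/np.linalg.norm(v)
def onz(d,uv,z):
    o,v=ray(d,uv);return o+v*(z-o[2])/v[2]
def tri(*prs):
    A=np.zeros((3,3));b=np.zeros(3);L=[]
    for d,uv in prs:
        o,v=ray(d,uv);M=np.eye(3)-np.outer(v,v);A+=M;b+=M@o;L.append((o,v))
    p=np.linalg.solve(A,b);return p,[float(np.linalg.norm(np.cross(p-o,v))*1000) for o,v in L]
def proj(d,P):
    E=d['extrinsics'];Rc=E[:3,:3].T;t=-Rc@E[:3,3]
    return cv2.projectPoints(np.atleast_2d(np.array(P,float)),cv2.Rodrigues(Rc)[0],t,d['intrinsics'],d['distortion'])[0][:,0]
def snap(name,tag):
    from rig import robot
    s=robot.get_state();d=robot.snapshot(name)
    if name=='wrist': d['extrinsics']=T_of(s)@d['hand_eye']
    np.savez(f"{tag}.npz",**d);cv2.imwrite(f"pics/{tag}.png",d['image']);return d
def crop(tag,x0,y0,x1,y1,k,out):
    im=cv2.imread(f"pics/{tag}.png")[y0:y1,x0:x1];cv2.imwrite(f"pics/{out}.png",cv2.resize(im,None,fx=k,fy=k,interpolation=cv2.INTER_CUBIC))
E
python3 - <<'E'
from h import *
crop('scene0',380,130,480,280,4,'c1');crop('side0',180,130,380,290,4,'c2');crop('scene0',180,180,280,290,5,'c3')
s=load('scene0.npz');d=load('side0.npz')
for n,uv in [('r1',(226,197)),('r2',(224,215)),('r3',(222,235))]: print(n,onz(s,uv,.052))
print('isoA',onz(s,(419,163),.07),'isoB',onz(s,(420,205),.07), 'bottle',onz(s,(250,282),0),'carton',onz(s,(415,248),.05))
# roller lengths
for a,b in [((207,198),(246,196)),((198,217),(250,214)),((192,238),(253,235))]:
    print(np.linalg.norm(onz(s,a,.06)-onz(s,b,.06)))
E
```

```text
r1 [ 0.46948702 -0.25412976  0.052     ]
r2 [ 0.55261271 -0.24806508  0.052     ]
r3 [ 0.63636525 -0.241372    0.052     ]
isoA [0.3302262  0.39618315 0.07      ] isoB [0.54391975 0.3554743  0.07      ] bottle [ 0.7675553 -0.1525729  0.       ] carton [0.70031703 0.31225974 0.05      ]
0.12370237121324679
0.1569394619199845
0.1749065455221574
```

View pics/c1.png

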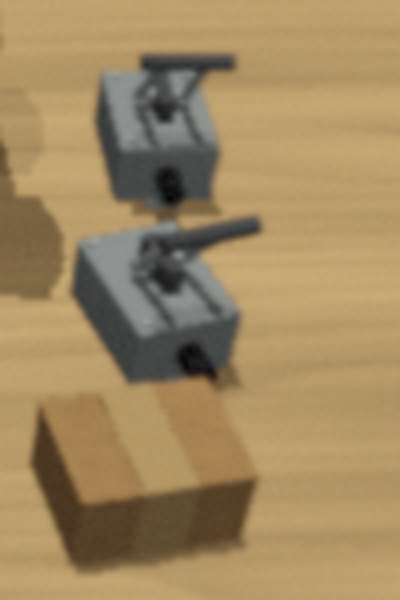

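View pics/c2.png

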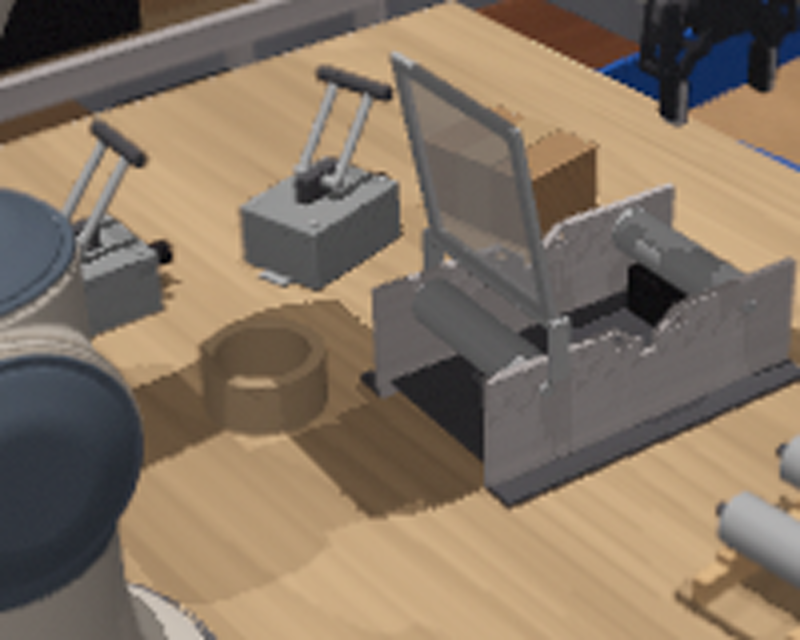

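View pics/c3.png

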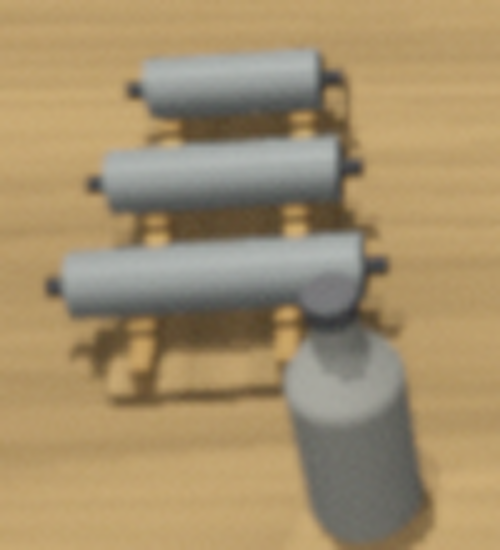

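Candidates for the isolator are scene (419,163), about 0.52 m from the base, and (420,205), about 0.65 m. I choose (420,205), which is side (262,185). Candidates for the roller are (226,197) short, (224,215) middle and (222,235) long, and the middle one is the match. Next I'll take the coarse numbers.

Run:
```python
from h import *
s=load('scene0.npz');d=load('side0.npz')
print('bar R',tri((s,(421.5,190.5)),(d,(276,153))));print('bar L',tri((s,(444.,186)),(d,(261.5,148.5))))
# guard top corners (side): crop (397,58),(515,130)
g1=(180+400/4,130+58/4);g2=(180+518/4,130+132/4)
print(g1,g2)
crop('scene0',270,110,380,270,5,'c4')
# box top corners side / scene
for uv in [(380+73/4,130+255/4),(380+180/4,130+222/4),(380+240/4,130+312/4),(380+130/4,130+345/4)]: print('boxtop',onz(s,uv,.06))
```

```text
bar R (array([0.5625915 , 0.34429219, 0.14606382]), [0.5185499793937124, 0.5185499793937141])
bar L (array([0.54641064, 0.41369346, 0.14557387]), [1.9607610438232996, 1.9607610438232805])
(280.0, 144.5) (309.5, 163.0)
boxtop [0.47834007 0.2998953  0.06      ]
boxtop [0.43976895 0.39524954 0.06      ]
boxtop [0.54865692 0.41889762 0.06      ]
boxtop [0.58242906 0.32615971 0.06      ]
```

View pics/c4.png

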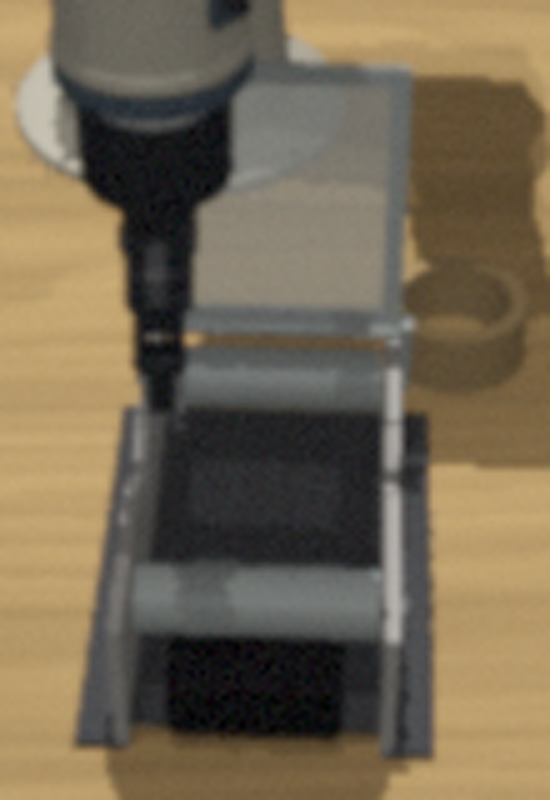

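Emit:
{"api": "drive_tool", "payload": {
  "series": [
    {"dy":-40,"dz":-8},
    {"dy":-45,"dz":-8},
    {"dy":-45,"dz":-8},
    {"dy":-45,"dz":-8},
    {"dy":-45,"dz":-8},
    {"dy":-45,"dz":-8},
    {"dy":-45,"dz":-8,"rz":-0.115},
    {"dy":-30,"rz":-0.115,"claw":0},
    {},
    {}
  ],
  "newtons": 40
}}

```text
validation failed for argument at $.se...
```

Run:
```python
from h import *
d=snap('wrist','w1');s=snap('scene','s1')
from rig import robot
q=robot.get_state();print(q['clock'],q['tool_pos'],q['tcp_rot'],q['wrist_force'])
```

```text
0.25 [6.24815435e-01 3.32757663e-05 1.93410422e-01] [-1.79996274e+02  3.27248915e-02  9.09405546e-04] [ 0.34496159 -0.15035872 -1.12644819]
```

View pics/w1.png

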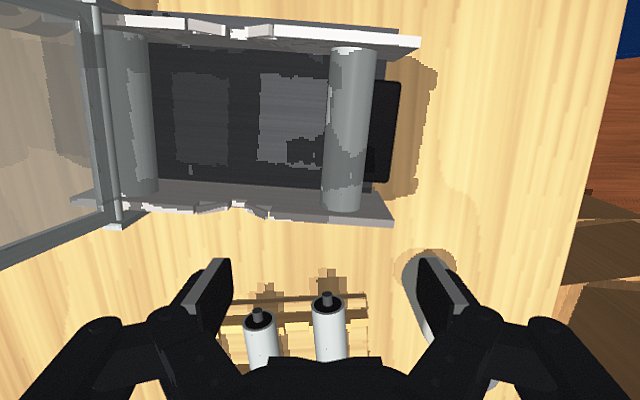

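Emit:
{"api": "drive_tool", "payload": {
  "series": [
    {"dx":0,"dy":-40,"dz":-8,"rx":0,"ry":0,"rz":0,"claw":85},
    {"dx":0,"dy":-45,"dz":-8,"rx":0,"ry":0,"rz":0,"claw":85},
    {"dx":0,"dy":-45,"dz":-8,"rx":0,"ry":0,"rz":0,"claw":85},
    {"dx":0,"dy":-45,"dz":-8,"rx":0,"ry":0,"rz":0,"claw":85},
    {"dx":0,"dy":-45,"dz":-8,"rx":0,"ry":0,"rz":0,"claw":85},
    {"dx":0,"dy":-45,"dz":-8,"rx":0,"ry":0,"rz":0,"claw":85},
    {"dx":0,"dy":-45,"dz":-8,"rx":0,"ry":0,"rz":-0.115,"claw":85},
    {"dx":0,"dy":-30,"dz":0,"rx":0,"ry":0,"rz":-0.115,"claw":0},
    {"dx":0,"dy":0,"dz":0,"rx":0,"ry":0,"rz":0,"claw":0},
    {"dx":0,"dy":0,"dz":0,"rx":0,"ry":0,"rz":0,"claw":0}
  ],
  "newtons": 40
}}

```text
clock: 1.25
tool_pos: [0.6212, 0.3403, 0.2492]
tcp_rot: [180.0, 0.0, 13.2]
wrist_force: [0.1, -0.9, 0.6]
finger_gap: 0.0434
```

Run:
```python
from h import *
d=snap('wrist','w2');s=snap('scene','s2')
from rig import robot
q=robot.get_state();print(q['clock'],q['tool_pos'],q['tcp_rot'],q['wrist_force'])
```

```text
1.35 [0.6216309  0.33894314 0.24949668] [1.79981365e+02 2.58961248e-02 1.30833434e+01] [0.04932007 0.27519393 0.22555807]
```

View pics/w2.png

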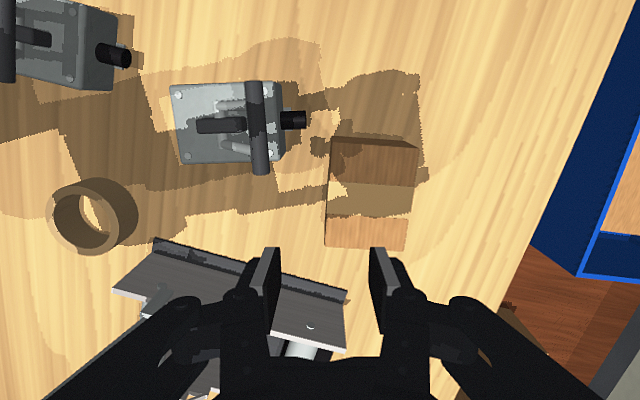

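The wrist view shows the chosen isolator box around (230,122), with its bar running from (256,82) to (261,173) on the +x side, so it is ON.

Run:
```python
from h import *
w=load('w2.npz');s=load('scene0.npz');d=load('side0.npz')
a=(256,84);b=(261,172)
for z in (.140,.147): print(z,onz(w,a,z),onz(w,b,z))
print(tri((w,b),(s,(421.5,190.5)),(d,(276,153))));print(tri((w,a),(s,(444.,186)),(d,(261.5,148.5))))
P=[onz(w,u,.06) for u in [(172,88),(180,165),(285,160),(277,82)]]
for p in P: print(p)
print('center',sum(P)/4, np.degrees(np.arctan2(*(P[3]-P[0])[1::-1])),np.degrees(np.arctan2(*(P[2]-P[1])[1::-1])))
A,B=onz(w,a,.147),onz(w,b,.147);print(np.degrees(np.arctan2(-(A-B)[0],(A-B)[1])),np.linalg.norm(A-B),(A+B)/2)
```

```text
0.14 [0.5431893  0.41441619 0.14      ] [0.56062611 0.33941585 0.14      ]
0.147 [0.54465091 0.41443056 0.147     ] [0.56166461 0.34125011 0.147     ]
(array([0.56214004, 0.3428649 , 0.14680593]), [1.670021003589926, 1.590309105476401, 0.8688276585033763])
(array([0.54551125, 0.41396517, 0.14549259]), [1.239881390193924, 1.5736801834453706, 2.516402675269713])
[0.43627169 0.3896499  0.06      ]
[0.45369565 0.30507133 0.06      ]
[0.57368004 0.33895279 0.06      ]
[0.54852873 0.42143089 0.06      ]
center [0.50304403 0.36377623 0.06      ] 15.807300730780767 15.768735494565378
13.088171279926069 0.07513217698403865 [0.55315776 0.37784033 0.147     ]
```

Emit:
{"api": "drive_tool", "payload": {
  "series": [
    {"dx":-11,"dy":-27,"dz":0,"rx":0,"ry":0,"rz":0,"claw":0},
    {"dx":-11,"dy":-26,"dz":0,"rx":0,"ry":0,"rz":0,"claw":0},
    {"dx":0,"dy":0,"dz":40,"rx":0,"ry":0,"rz":0,"claw":0},
    {"dx":0,"dy":0,"dz":40,"rx":0,"ry":0,"rz":0,"claw":0},
    {"dx":0,"dy":0,"dz":40,"rx":0,"ry":0,"rz":0,"claw":0},
    {"dx":0,"dy":0,"dz":0,"rx":0,"ry":0,"rz":0,"claw":0},
    {"dx":0,"dy":0,"dz":0,"rx":0,"ry":0,"rz":0,"claw":0}
  ],
  "newtons": 40
}}

```text
clock: 2.05
tool_pos: [0.5886, 0.3856, 0.1305]
tcp_rot: [180.0, 0.0, 13.1]
wrist_force: [-0.6, 0.0, 1.3]
finger_gap: 0.0001
```

Run:
```python
from h import *
d=snap('side','d3')
crop('d3',200,110,340,230,5,'d3c')
```

```text
(no output)
```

View pics/d3c.png

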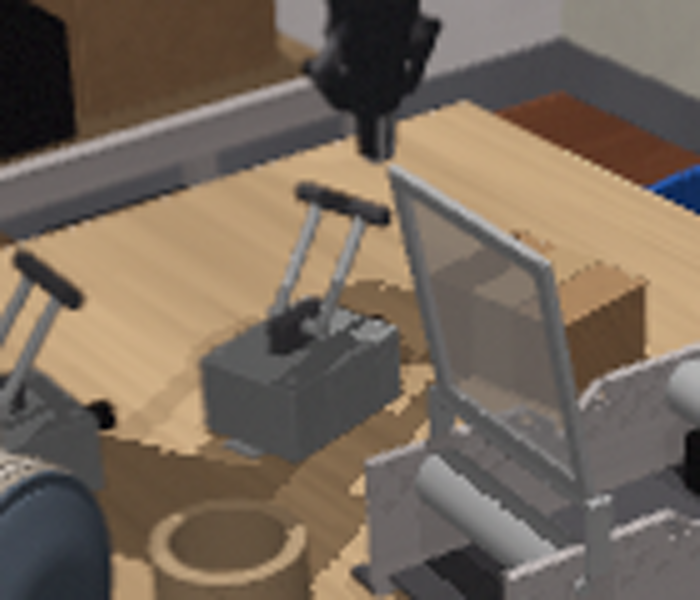

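The fingertips, at crop (377,155), stand beyond the bar at (343,205). I'll push towards the robot.

Emit:
{"api": "drive_tool", "payload": {
  "series": [
    {"dx":-15,"dy":0,"dz":-1,"rx":0,"ry":0,"rz":0,"claw":0},
    {"dx":-15,"dy":0,"dz":-4,"rx":0,"ry":0,"rz":0,"claw":0},
    {"dx":-15,"dy":0,"dz":-4,"rx":0,"ry":0,"rz":0,"claw":0},
    {"dx":-15,"dy":0,"dz":-4,"rx":0,"ry":0,"rz":0,"claw":0},
    {"dx":-15,"dy":0,"dz":-4,"rx":0,"ry":0,"rz":0,"claw":0},
    {"dx":-15,"dy":0,"dz":-3,"rx":0,"ry":0,"rz":0,"claw":0},
    {"dx":-8,"dy":0,"dz":0,"rx":0,"ry":0,"rz":0,"claw":0},
    {"dx":0,"dy":0,"dz":0,"rx":0,"ry":0,"rz":0,"claw":0},
    {"dx":0,"dy":0,"dz":0,"rx":0,"ry":0,"rz":0,"claw":0},
    {"dx":0,"dy":0,"dz":-30,"rx":0,"ry":0,"rz":0,"claw":0},
    {"dx":0,"dy":0,"dz":-30,"rx":0,"ry":0,"rz":0,"claw":0}
  ],
  "newtons": 40
}}

```text
clock: 3.2
tool_pos: [0.493, 0.3639, 0.21]
tcp_rot: [180.0, 0.1, 13.2]
wrist_force: [0.2, 0.5, -0.3]
finger_gap: 0.0001
```

Run:
```python
from h import *
d=snap('side','d4')
crop('d4',200,110,340,230,5,'d4c')
```

```text
(no output)
```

View pics/d4c.png

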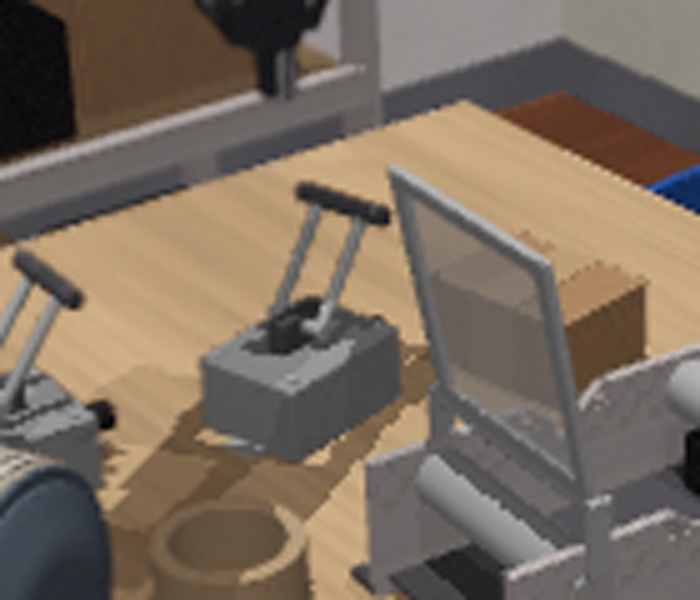

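The handle did not stay over: the bar is still on the far side, at crop (343,203). The tips probably slipped or stopped short, so I'll repeat with a deeper tip and a longer push.

Emit:
{"api": "drive_tool", "payload": {
  "series": [
    {"dx":40,"dy":0,"dz":0,"rx":0,"ry":0,"rz":0,"claw":0},
    {"dx":45,"dy":0,"dz":0,"rx":0,"ry":0,"rz":0,"claw":0},
    {"dx":13,"dy":0,"dz":40,"rx":0,"ry":0,"rz":0,"claw":0},
    {"dx":0,"dy":0,"dz":45,"rx":0,"ry":0,"rz":0,"claw":0},
    {"dx":-15,"dy":0,"dz":0,"rx":0,"ry":0,"rz":0,"claw":0},
    {"dx":-15,"dy":0,"dz":-1,"rx":0,"ry":0,"rz":0,"claw":0},
    {"dx":-15,"dy":0,"dz":-2,"rx":0,"ry":0,"rz":0,"claw":0},
    {"dx":-15,"dy":0,"dz":-2,"rx":0,"ry":0,"rz":0,"claw":0},
    {"dx":0,"dy":0,"dz":0,"rx":0,"ry":0,"rz":0,"claw":0}
  ],
  "newtons": 40
}}

```text
clock: 4.15
tool_pos: [0.5291, 0.3726, 0.1299]
tcp_rot: [180.0, 0.0, 13.2]
wrist_force: [-0.0, 0.0, 0.1]
finger_gap: 0.0001
```

Run:
```python
from h import *
d=snap('side','d5')
crop('d5',200,110,340,230,5,'d5c')
```

```text
(no output)
```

View pics/d5c.png

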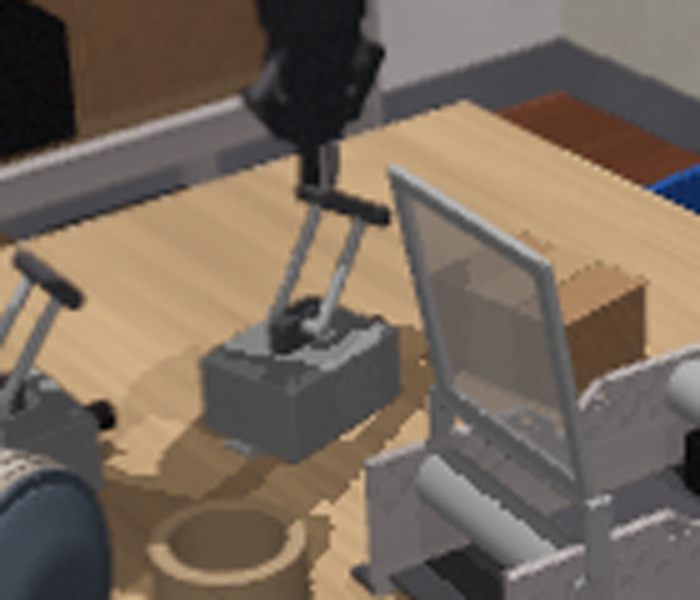

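Run:
```python
from h import *
w=snap('wrist','w5');s=snap('scene','s5')
crop('s5',380,100,480,230,5,'s5c')
d=load('d5.npz')
t=[.5291,.3726,.1299]
print('tcp side',proj(d,t),'scene',proj(s,t),'wrist',proj(w,t),'bar side',proj(d,[.554,.378,.147]),proj(s,[.554,.378,.147]))
```

```text
tcp side [[263.93261476 157.18625363]] scene [[427.72971404 187.00057751]] wrist [[323.46834335 231.67195918]] bar side [[268.56715318 150.40089366]] [[432.36675744 188.01569901]]
```

View pics/w5.png

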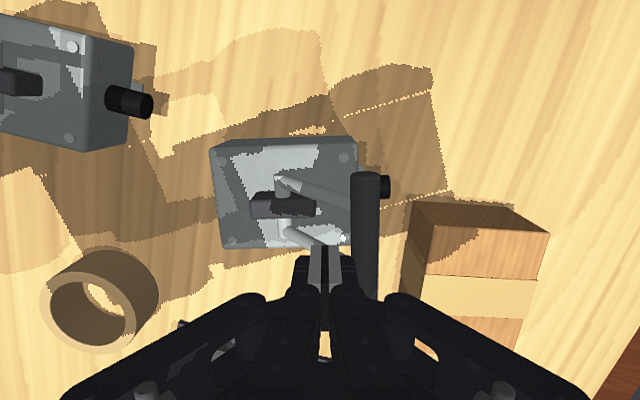

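View pics/s5c.png

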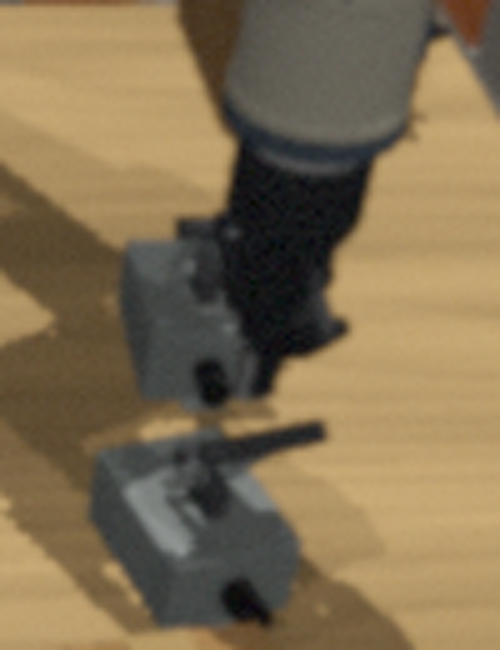

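Run:
```python
from h import *
w=load('w5.npz');s=load('s5.npz');d=load('d5.npz')
crop('d5',235,130,295,170,12,'d5z');crop('s5',400,160,460,200,12,'s5z');crop('w5',280,200,400,320,6,'w5z')
```

```text
(no output)
```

View pics/d5z.png

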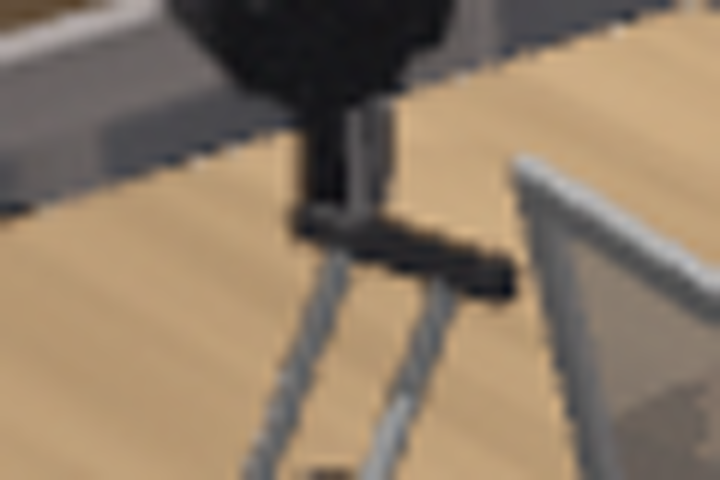

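View pics/s5z.png

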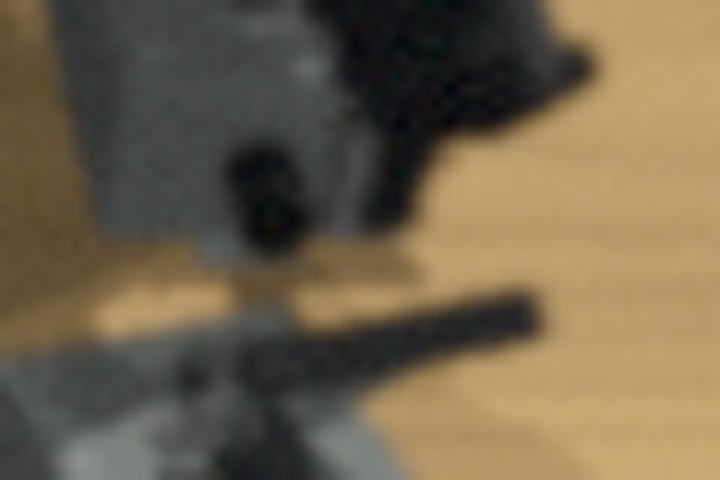

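View pics/w5z.png

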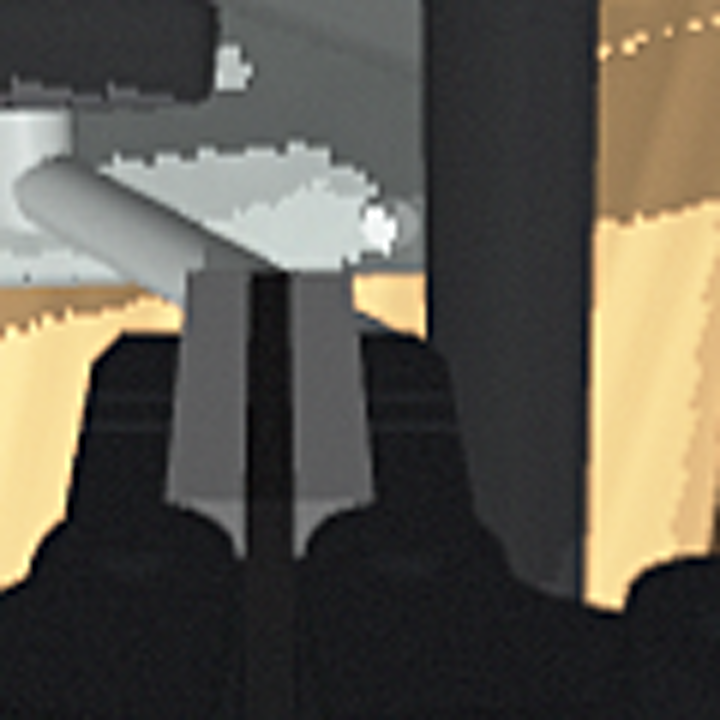

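Run:
```python
from h import *
w=load('w5.npz');s=load('s5.npz');d=load('d5.npz')
print(tri((s,(431.3,179)),(w,(325,245))))
print(tri((s,(431.3,179)),(d,(264.5,148))))
print('tcp from first view: pads open w0')
# bar from wrist only w2 & w5
w2=load('w2.npz')
print('far end',tri((w2,(256,84)),(w,(365,173))),'scene+w5',tri((s,(444,186)),(w,(365,173))))
for p in ([.5291,.3726,.13],[.5291,.3726,.16]): print(proj(s,p),proj(d,p),proj(w,p))
```

```text
(array([0.52861195, 0.37826952, 0.16048438]), [0.07066806637130514, 0.07066806637127224])
(array([0.53445925, 0.37543022, 0.16420048]), [1.174457431344353, 1.17445743134457])
tcp from first view: pads open w0
far end (array([0.54269917, 0.41467149, 0.13702222]), [0.2913851320644776, 0.29138513206438527]) scene+w5 (array([0.5417329 , 0.41637335, 0.14363172]), [0.20815608203734529, 0.20815608203727104])
[[427.73532934 186.97532286]] [[263.93132596 157.16095852]] [[323.46794859 231.7368264 ]]
[[429.44543722 179.27537247]] [[263.54350127 149.50913012]] [[323.3292078  254.55516436]]
```

Run:
```python
from h import *
s=load('scene0.npz');d=load('side0.npz');w=load('wrist0.npz')
from scipy.spatial.transform import Rotation as R
T=np.eye(4);T[:3,:3]=R.from_euler('xyz',[180,.03,0],degrees=True).as_matrix();T[:3,3]=[.6248,0,.1934];w['extrinsics']=T@w['hand_eye']
for z in (.193,.206,.22,.235):
    print(z,proj(d,[[.5748,0,z],[.6748,0,z]]).round(1).tolist(),proj(s,[.625,0,z]).round(1).tolist(),proj(w,[[.582,0.011,z],[.582,-.011,z],[.667,.011,z]]).round(1).tolist())
crop('side0',325,90,395,170,8,'e1');crop('scene0',280,130,330,210,8,'e2')
# scale test on box in w5
w=load('w5.npz')
```

```text
0.193 [[346.3, 175.9], [369.3, 166.3]] [[303.3, 194.6]] [[253.7, 214.3], [256.2, 247.5], [395.2, 214.3]]
0.206 [[346.4, 172.1], [369.5, 162.6]] [[303.1, 191.0]] [[248.8, 222.3], [251.6, 257.4], [400.0, 222.2]]
0.22 [[346.6, 168.0], [369.8, 158.6]] [[302.9, 187.0]] [[242.8, 232.1], [246.0, 269.6], [406.1, 232.1]]
0.235 [[346.8, 163.6], [370.1, 154.3]] [[302.8, 182.7]] [[235.1, 244.6], [239.0, 284.8], [413.7, 244.6]]
```

View pics/e1.png

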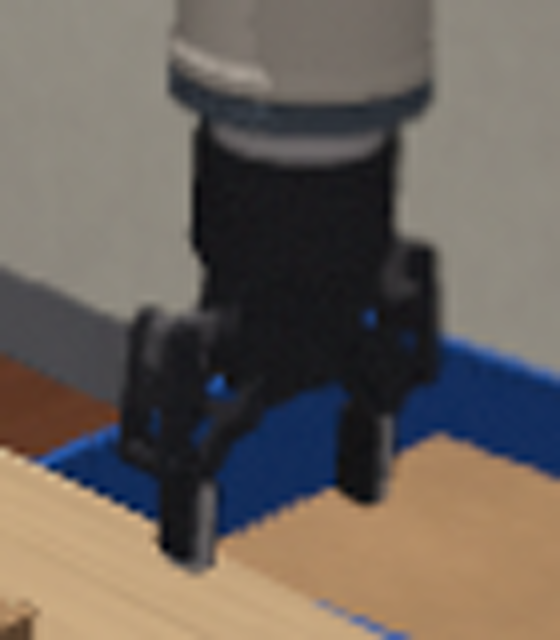

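View pics/e2.png

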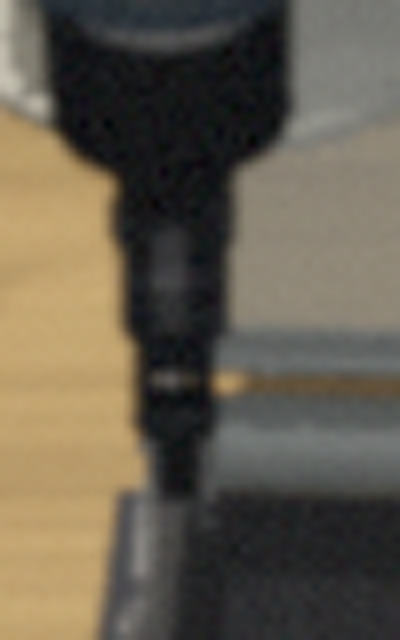

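The fingertips turn out to sit about 32 mm behind the reported TCP: scene tip (431,179) and side tip (264,148) put them at z≈0.16 with the TCP at 0.13. So they passed over the bar. I'll redo the push 30 mm lower.

Emit:
{"api": "drive_tool", "payload": {
  "series": [
    {"dx":0,"dy":0,"dz":-35,"rx":0,"ry":0,"rz":0,"claw":0},
    {"dx":40,"dy":0,"dz":0,"rx":0,"ry":0,"rz":0,"claw":0},
    {"dx":25,"dy":0,"dz":20,"rx":0,"ry":0,"rz":0,"claw":0},
    {"dx":0,"dy":0,"dz":25,"rx":0,"ry":0,"rz":0,"claw":0},
    {"dx":0,"dy":0,"dz":20,"rx":0,"ry":0,"rz":0,"claw":0},
    {"dx":-15,"dy":0,"dz":-1,"rx":0,"ry":0,"rz":0,"claw":0},
    {"dx":-15,"dy":0,"dz":-2,"rx":0,"ry":0,"rz":0,"claw":0},
    {"dx":-15,"dy":0,"dz":-4,"rx":0,"ry":0,"rz":0,"claw":0},
    {"dx":-15,"dy":0,"dz":-4,"rx":0,"ry":0,"rz":0,"claw":0},
    {"dx":-15,"dy":0,"dz":-4,"rx":0,"ry":0,"rz":0,"claw":0},
    {"dx":-15,"dy":0,"dz":-3,"rx":0,"ry":0,"rz":0,"claw":0},
    {"dx":-8,"dy":0,"dz":0,"rx":0,"ry":0,"rz":0,"claw":0},
    {"dx":-5,"dy":0,"dz":0,"rx":0,"ry":0,"rz":0,"claw":0},
    {"dx":0,"dy":0,"dz":0,"rx":0,"ry":0,"rz":0,"claw":0},
    {"dx":0,"dy":0,"dz":-30,"rx":0,"ry":0,"rz":0,"claw":0},
    {"dx":0,"dy":0,"dz":-40,"rx":0,"ry":0,"rz":0,"claw":0}
  ],
  "newtons": 40
}}

```text
clock: 5.9
tool_pos: [0.4923, 0.3635, 0.1866]
tcp_rot: [179.9, 0.2, 13.2]
wrist_force: [0.8, -0.4, -0.1]
finger_gap: -0.0003
```

Run:
```python
from h import *
d=snap('side','d6')
crop('d6',200,110,340,230,5,'d6c')
```

```text
(no output)
```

View pics/d6c.png

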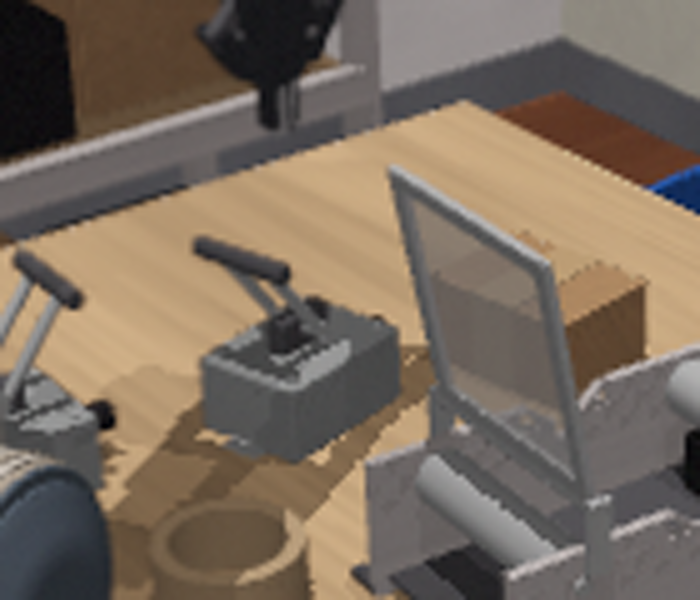

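The side view shows the handle leaning towards the robot, with the bar at crop (243,257), so the isolator is OFF. Next I'll take a closer look at the conveyor and rack from above.

Emit:
{"api": "drive_tool", "payload": {
  "series": [
    {"dx":0,"dy":0,"dz":-45,"rx":0,"ry":0,"rz":0.115,"claw":62},
    {"dx":0,"dy":0,"dz":-45,"rx":0,"ry":0,"rz":0.115,"claw":62},
    {"dx":20,"dy":40,"dz":-10,"rx":0,"ry":0,"rz":0,"claw":62},
    {"dx":20,"dy":40,"dz":0,"rx":0,"ry":0,"rz":0,"claw":62},
    {"dx":20,"dy":40,"dz":0,"rx":0,"ry":0,"rz":0,"claw":62},
    {"dx":20,"dy":40,"dz":0,"rx":0,"ry":0,"rz":0,"claw":62},
    {"dx":20,"dy":40,"dz":0,"rx":0,"ry":0,"rz":0,"claw":62},
    {"dx":10,"dy":40,"dz":0,"rx":0,"ry":0,"rz":0,"claw":62},
    {"dx":0,"dy":40,"dz":0,"rx":0,"ry":0,"rz":0,"claw":62},
    {"dx":0,"dy":25,"dz":0,"rx":0,"ry":0,"rz":0,"claw":62},
    {"dx":0,"dy":0,"dz":0,"rx":0,"ry":0,"rz":0,"claw":62}
  ],
  "newtons": 40
}}

```text
clock: 7.05
tool_pos: [0.6034, 0.0557, 0.2875]
tcp_rot: [180.0, -0.0, -0.2]
wrist_force: [-0.3, 0.7, 0.0]
finger_gap: 0.0617
```

Run:
```python
from h import *
d=snap('wrist','w7')
```

```text
(no output)
```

View pics/w7.png

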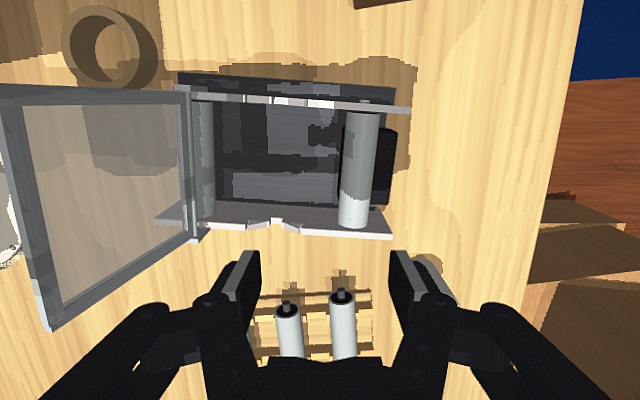

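Run:
```python
from h import *
crop('w7',150,60,420,250,2.95,'w7c')
```

```text
(no output)
```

View pics/w7c.png

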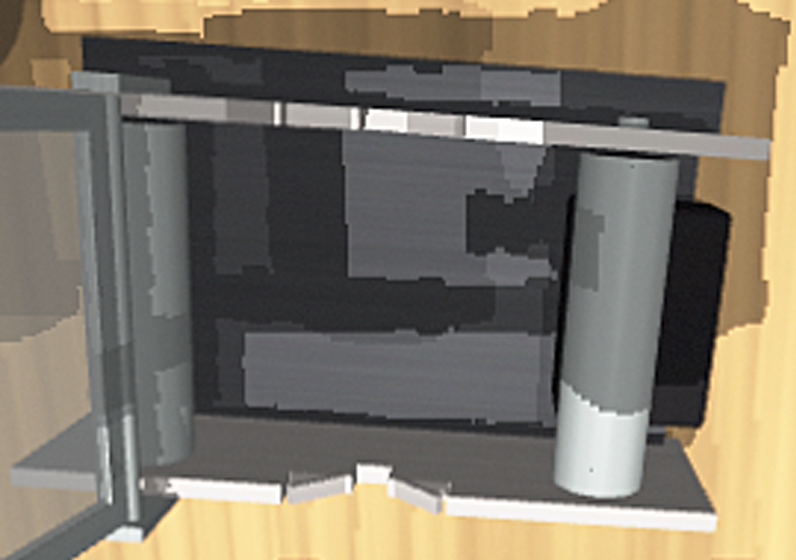

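Emit:
{"api": "drive_tool", "payload": {
  "series": [
    {"dx":-25,"dy":45,"dz":0,"rx":0,"ry":0,"rz":0,"claw":62},
    {"dx":-25,"dy":45,"dz":0,"rx":0,"ry":0,"rz":0,"claw":62},
    {"dx":0,"dy":45,"dz":0,"rx":0,"ry":0,"rz":0,"claw":62},
    {"dx":0,"dy":35,"dz":0,"rx":0,"ry":0,"rz":0,"claw":62},
    {"dx":0,"dy":0,"dz":0,"rx":0,"ry":0,"rz":0,"claw":62},
    {"dx":0,"dy":0,"dz":0,"rx":0,"ry":0,"rz":0,"claw":62}
  ]
}}

```text
clock: 7.7
tool_pos: [0.5545, -0.1082, 0.2875]
tcp_rot: [-180.0, -0.0, -0.0]
wrist_force: [0.2, 0.7, 0.3]
finger_gap: 0.0619
```

Run:
```python
from h import *
d=snap('wrist','w8');snap('scene','s8');snap('side','d8')
```

```text
(no output)
```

View pics/w8.png

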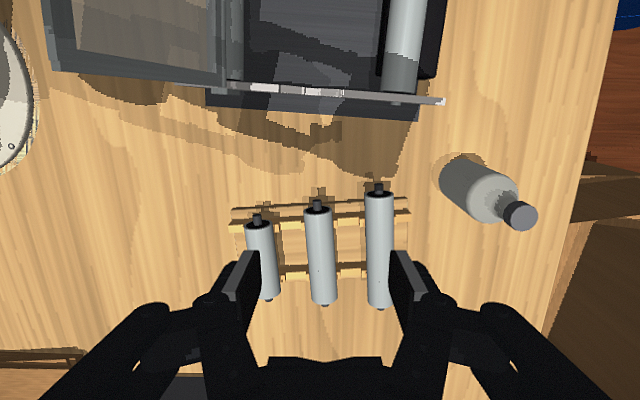

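View pics/s8.png

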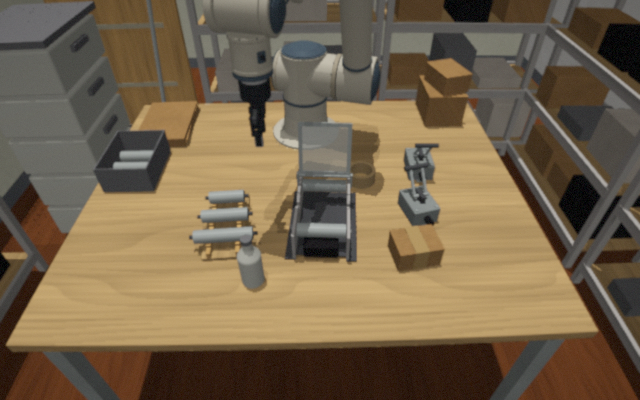

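Run:
```python
from h import *
crop('w8',230,170,420,320,4,'w8c');crop('s8',180,180,280,260,7,'s8c')
```

```text
(no output)
```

View pics/w8c.png

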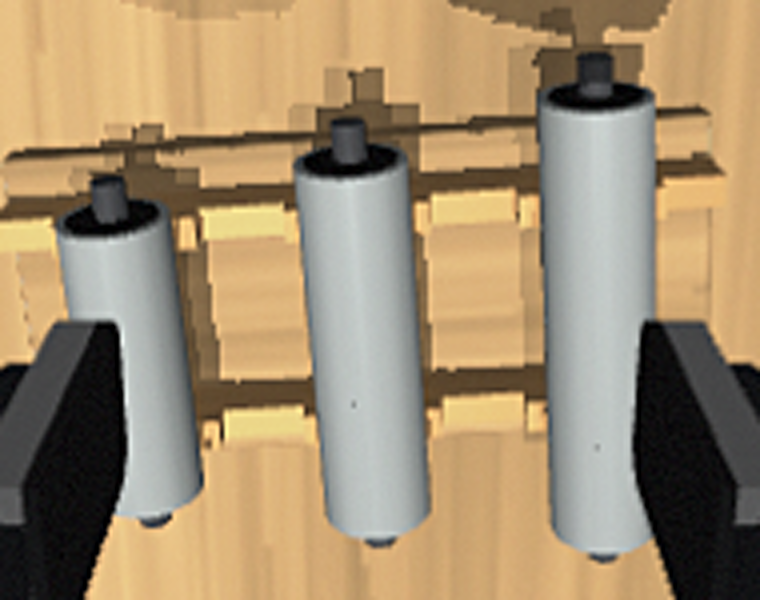

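View pics/s8c.png

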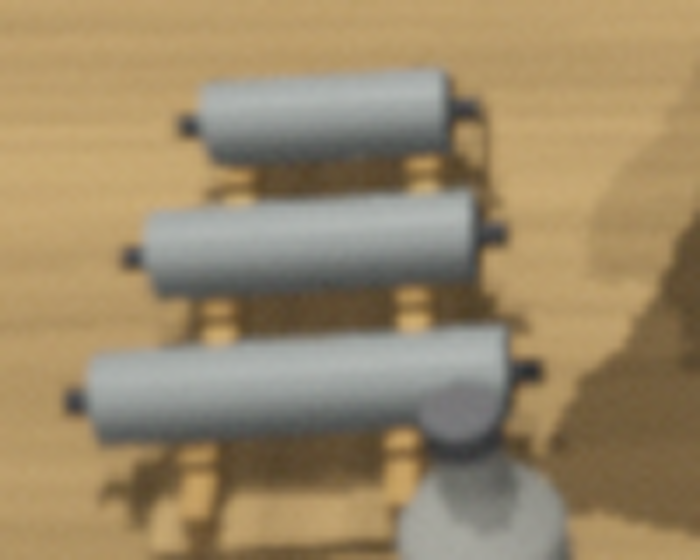

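Run:
```python
from h import *
w=load('w8.npz');s=load('s8.npz');d=load('d8.npz')
print('tips tri', tri((s,(252.6,213.6)),(w,(316.75,201.5))), tri((s,(197.4,216.7)),(w,(325.2,304.7))))
A=onz(s,(252.6,213.6),.052);B=onz(s,(197.4,216.7),.052);print('scene',A,B,np.linalg.norm(A-B),(A+B)/2,np.degrees(np.arctan2(-(A-B)[0],(A-B)[1])))
A=onz(w,(317.9,215),.052);B=onz(w,(324.6,297.5),.052);print('wrist axis',A,B,np.degrees(np.arctan2(-(A-B)[0],(A-B)[1])))
crop('d8',340,210,460,300,6,'d8c')
w=load('w7.npz')
f=lambda x,y:(150+x/2.95,60+y/2.95)
# far side plate(+y) top line z .1 and near(-y), crop coords
P={'Ltop_a':(125,95),'Ltop_b':(768,140),'Rtop_a':(15,478),'Rtop_b':(716,520)}
for k,v in P.items(): print(k,onz(w,f(*v),.1))
# roller far: axis ends
for v in [(629,155),(600,490)]: print('rol',onz(w,f(*v),.085))
# slot notches: +y plate : bottom flank edges; -y plate
for n,v in {'L1':(277,113),'L2':(360,120),'L3':(463,125),'L4':(545,130),'R1':(283,490),'R2':(357,478),'R3':(391,482),'R4':(443,502)}.items(): print(n,onz(w,f(*v),.1),onz(w,f(*v),.082))
```

```text
tips tri (array([ 0.54374229, -0.16362034,  0.04793588]), [2.0084317871745174, 2.0084317871744957]) (array([ 0.55529348, -0.33043677,  0.05015732]), [0.8908826535011553, 0.8908826535011377])
scene [ 0.54880073 -0.16070493  0.052     ] [ 0.55792259 -0.32877603  0.052     ] 0.1683184504062897 [ 0.55336166 -0.24474048  0.052     ] 3.106615545393207
wrist axis [ 0.5450596 -0.1840675  0.052    ] [ 0.5541774  -0.31730676  0.052     ] 3.914748738372496
Ltop_a [0.45821797 0.14157745 0.1       ]
Ltop_b [0.69888204 0.123995   0.1       ]
Rtop_a [ 0.39170088 -0.01133512  0.1       ]
Rtop_b [ 0.68847337 -0.03153277  0.1       ]
rol [0.64838598 0.11798468 0.085     ]
rol [ 0.64019345 -0.02366196  0.085     ]
L1 [0.51472484 0.13449618 0.1       ] [0.51037027 0.13459593 0.082     ]
L2 [0.5456724 0.1317187 0.1      ] [0.54283704 0.1316821  0.082     ]
L3 [0.58416377 0.12967067 0.1       ] [0.58321793 0.12953354 0.082     ]
L4 [0.61485332 0.12773049 0.1       ] [0.61541401 0.12749812 0.082     ]
R1 [ 0.50531271 -0.01701786  0.1       ] [ 0.5004961  -0.02435585  0.082     ]
R2 [ 0.53685436 -0.0116995   0.1       ] [ 0.53358612 -0.01877643  0.082     ]
R3 [ 0.55103597 -0.01354862  0.1       ] [ 0.5484639  -0.02071631  0.082     ]
R4 [ 0.57260207 -0.02269763  0.1       ] [ 0.57108866 -0.03031444  0.082     ]
```

View pics/d8c.png

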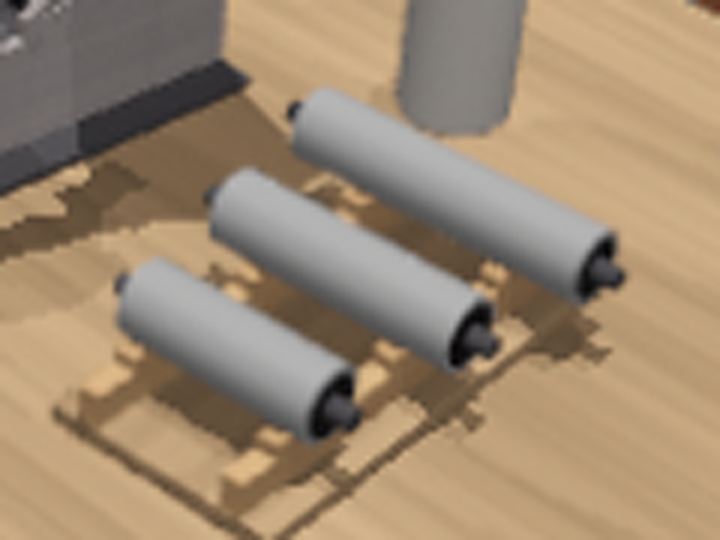

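Run:
```python
from h import *
crop('s8',280,170,365,265,8,'s8k');crop('d8',270,170,385,255,6.9,'d8k')
```

```text
(no output)
```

View pics/s8k.png

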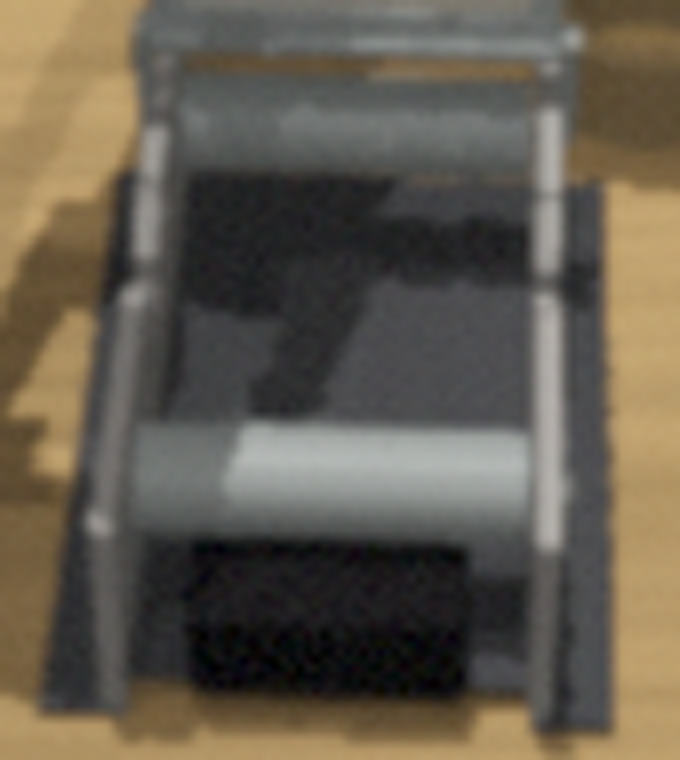

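View pics/d8k.png

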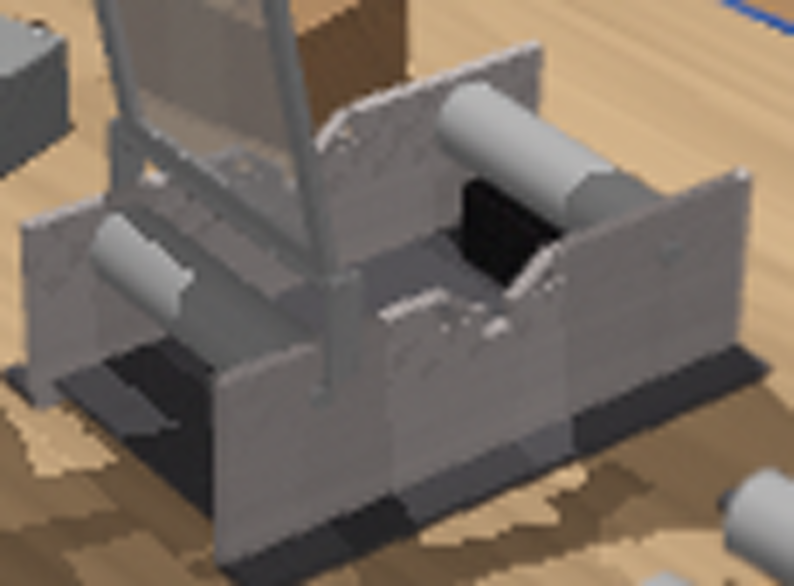

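Run:
```python
from h import *
s=load('s8.npz');d=load('d8.npz');w=load('w7.npz');w8=load('w8.npz')
f=lambda x,y:(280+x/8,170+y/8)
g=lambda x,y:(270+x/6.9,170+y/6.9)
a=onz(s,f(104,522),.1);b=onz(s,f(550,548),.1);print(a,b,np.linalg.norm(a-b),(a+b)/2)
print(proj(w8,[a,b]))
# corner of near plate far-end top: side g(745,172)
print('R corner', tri((d,g(746,174)),(s,f(100,524)),(w,(150+716/2.95,60+508/2.95))))
print('L corner', tri((d,g(540,46)),(s,f(553,548)),(w,(150+768/2.95,60+150/2.95))))
# back-end corners
print('Rb', tri((d,g(217,378)),(w,(150+15/2.95,60+470/2.95))))
# R slot bottom side view
print('slotR', tri((d,g(497,322)),(w,(150+374/2.95,60+472/2.95))))
```

```text
[ 0.68757769 -0.03068407  0.1       ] [0.70395939 0.12160531 0.1       ] 0.1531679359759791 [0.69576854 0.04546062 0.1       ]
[[444.87847089  99.39984473]
 [476.13917323 -60.51688123]]
R corner (array([ 0.68879303, -0.03101072,  0.0968052 ]), [2.422179428308797, 2.6641885964522065, 3.3569854875775547])
L corner (array([0.70131905, 0.1208979 , 0.09654161]), [1.9452978455577246, 2.1160736239606783, 1.4030464010417505])
Rb (array([ 0.39195078, -0.00846173,  0.0987793 ]), [0.4327125545838888, 0.4327125545838053])
slotR (array([ 0.54056758, -0.02140609,  0.07074135]), [1.5846490357828922, 1.5846490357827114])
```

Emit:
{"api": "drive_tool", "payload": {
  "series": [
    {"dx":-1,"dy":40,"dz":0,"rx":0,"ry":0,"rz":0,"claw":62},
    {"dx":-1,"dy":48,"dz":20,"rx":0,"ry":0,"rz":0,"claw":62},
    {"dx":0,"dy":48,"dz":20,"rx":0,"ry":0,"rz":-0.061,"claw":62},
    {"dx":0,"dy":0,"dz":45,"rx":0,"ry":0,"rz":0,"claw":62},
    {"dx":0,"dy":0,"dz":45,"rx":0,"ry":0,"rz":0,"claw":62},
    {"dx":0,"dy":0,"dz":45,"rx":0,"ry":0,"rz":0,"claw":62},
    {"dx":0,"dy":0,"dz":40,"rx":0,"ry":0,"rz":0,"claw":62},
    {"dx":0,"dy":0,"dz":0,"rx":0,"ry":0,"rz":0,"claw":62}
  ]
}}

```text
clock: 8.65
tool_pos: [0.5497, -0.238, 0.0698]
tcp_rot: [-179.7, 0.4, 3.6]
wrist_force: [0.2, -0.0, 0.9]
finger_gap: 0.0621
```

Run:
```python
from h import *
w=snap('wrist','w9');s=snap('scene','s9');d=snap('side','d9')
crop('s9',180,140,280,260,5,'s9c');crop('d9',340,160,460,300,4,'d9c')
```

```text
(no output)
```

View pics/w9.png

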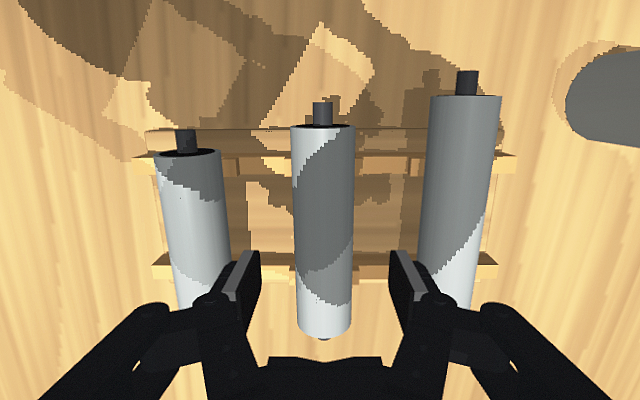

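View pics/s9c.png

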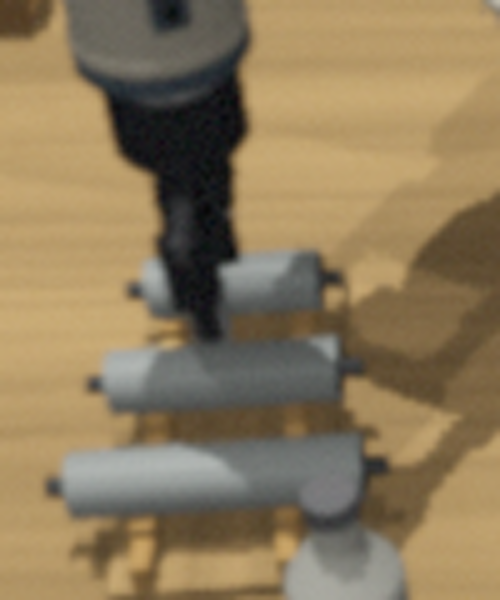

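View pics/d9c.png

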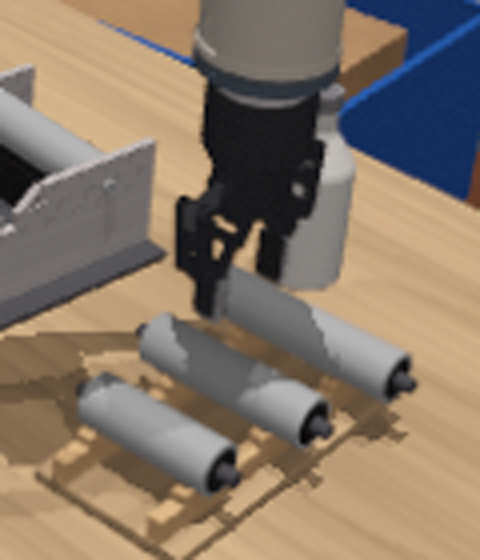

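Run:
```python
from h import *
w=load('w9.npz');s=load('s8.npz');w8=load('w8.npz')
a=tri((s,(252.6,213.6)),(w,(322,104)));b=tri((s,(197.4,216.7)),(w,(324,338)));print(a,b,(a[0]+b[0])/2)
a=tri((w8,(316.75,201.5)),(w,(322,104)));print(a)
from rig import robot
q=robot.get_state();print(q['tool_pos'],q['tcp_rot'])
```

```text
(array([ 0.54290344, -0.16293785,  0.04614548]), [0.9837866253986035, 0.9837866253986053]) (array([ 0.55524706, -0.33093383,  0.05105324]), [1.8115599277084777, 1.8115599277084706]) [ 0.54907525 -0.24693584  0.04859936]
(array([ 0.54344325, -0.16384936,  0.0537536 ]), [0.23915223186619422, 0.23915223186625476])
[ 0.5534142  -0.24058292  0.07607324] [ 1.79939813e+02 -1.00424735e-01  3.54863749e+00]
```

Emit:
{"api": "drive_tool", "payload": {
  "series": [
    {"dx":-1,"dy":3,"dz":25,"rx":0,"ry":0,"rz":0,"claw":62},
    {"dx":0,"dy":0,"dz":25,"rx":0,"ry":0,"rz":0,"claw":62},
    {"dx":0,"dy":0,"dz":22,"rx":0,"ry":0,"rz":0,"claw":62},
    {"dx":0,"dy":0,"dz":0,"rx":0,"ry":0,"rz":0,"claw":62},
    {"dx":0,"dy":0,"dz":0,"rx":0,"ry":0,"rz":0,"claw":62},
    {"dx":0,"dy":0,"dz":0,"rx":0,"ry":0,"rz":0,"claw":62}
  ]
}}

```text
clock: 9.4
tool_pos: [0.5527, -0.2443, 0.0044]
tcp_rot: [179.9, -0.2, 3.5]
wrist_force: [0.8, 0.3, -0.1]
finger_gap: 0.0618
```

Run:
```python
from h import *
w=snap('wrist','w10');d=snap('side','d10')
crop('d10',340,160,460,300,5,'d10c')
from rig import robot
q=robot.get_state();print(q['tool_pos'],q['tcp_rot'],q['wrist_force'])
```

```text
[ 0.55227127 -0.24416785  0.00386893] [ 1.79922803e+02 -1.19950539e-01  3.49994200e+00] [-0.14203078 -0.80130418 -0.80041023]
```

View pics/w10.png

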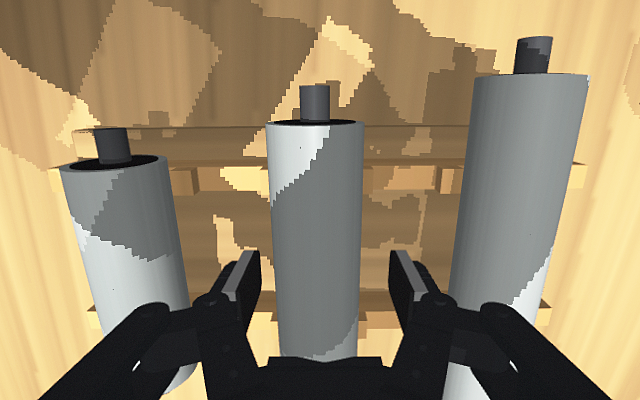

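View pics/d10c.png

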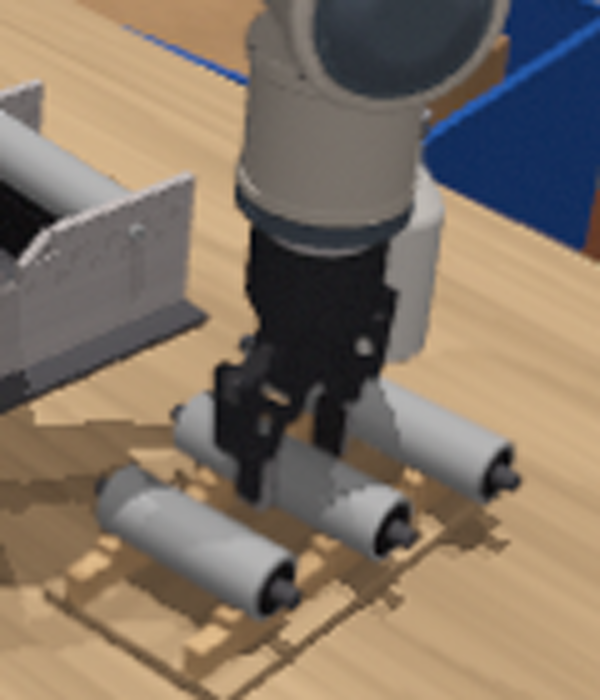

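Run:
```python
from h import *
d=load('d10.npz');w=load('w10.npz')
for z in (.02,.03,.04,.05): print(z,proj(d,[.512,-.243,z]))
# roller silhouettes at w10 at rows near pads
A=onz(w,(268,125),.052);B=onz(w,(364,125),.052);C=onz(w,(277,300),.052);D=onz(w,(360,300),.052);print((A+B)/2,(C+D)/2)
```

```text
0.02 [[386.99141548 268.21833368]]
0.03 [[387.29538264 265.44965095]]
0.04 [[387.60104802 262.65807739]]
0.05 [[387.90841505 259.84341994]]
[ 0.54474698 -0.17762203  0.052     ] [ 0.55027447 -0.25994134  0.052     ]
```

Emit:
{"api": "drive_tool", "payload": {
  "series": [
    {"dx":-2.5,"dy":2,"dz":6,"rx":0,"ry":0,"rz":0,"claw":62},
    {"dx":0,"dy":0,"dz":0,"rx":0,"ry":0,"rz":0,"claw":62},
    {"dx":0,"dy":0,"dz":0,"rx":0,"ry":0,"rz":0,"claw":30},
    {"dx":0,"dy":0,"dz":0,"rx":0,"ry":0,"rz":0,"claw":30},
    {"dx":0,"dy":0,"dz":0,"rx":0,"ry":0,"rz":0,"claw":30},
    {"dx":0,"dy":0,"dz":0,"rx":0,"ry":0,"rz":0,"claw":30},
    {"dx":0,"dy":0,"dz":0,"rx":0,"ry":0,"rz":0,"claw":30},
    {"dx":0,"dy":0,"dz":0,"rx":0,"ry":0,"rz":0,"claw":30}
  ],
  "newtons": 60
}}

```text
clock: 10.3
tool_pos: [0.5487, -0.2459, -0.0035]
tcp_rot: [-180.0, 0.0, 3.5]
wrist_force: [-2.6, -0.6, 5.7]
finger_gap: 0.0386
```

Run:
```python
from h import *
w=snap('wrist','w11');d=snap('side','d11')
from rig import robot
q=robot.get_state();print(q['tool_pos'],q['tcp_rot'],q['wrist_force'],q['finger_gap'])
crop('d11',340,160,460,300,5,'d11c')
```

```text
[ 0.54867362 -0.2459245  -0.00350776] [1.79999767e+02 2.22907956e-02 3.49205704e+00] [-2.16462108  0.39419519  5.52668701] 0.038562278274341985
```

View pics/d11c.png

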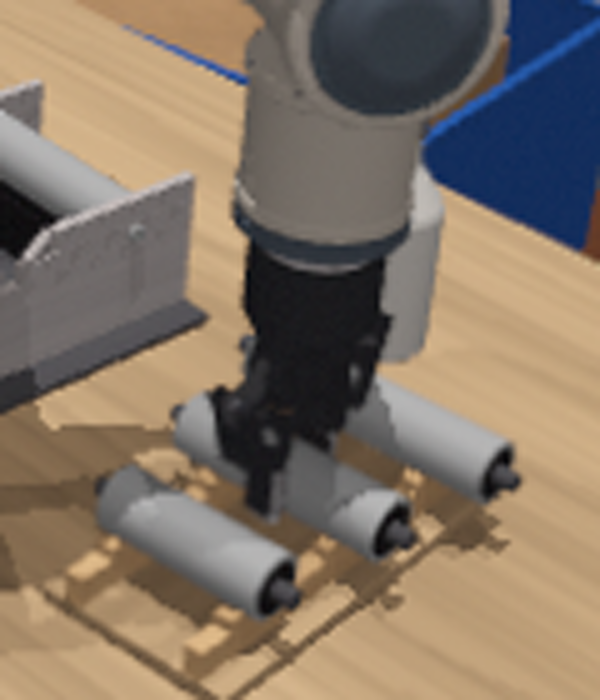

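Emit:
{"api": "drive_tool", "payload": {
  "series": [
    {"dx":0,"dy":0,"dz":-10,"rx":0,"ry":0,"rz":0,"claw":30},
    {"dx":0,"dy":0,"dz":-20,"rx":0,"ry":0,"rz":0,"claw":30},
    {"dx":0,"dy":0,"dz":0,"rx":0,"ry":0,"rz":0,"claw":30},
    {"dx":0,"dy":0,"dz":0,"rx":0,"ry":0,"rz":0,"claw":30}
  ],
  "newtons": 60
}}

```text
clock: 10.8
tool_pos: [0.5491, -0.2459, 0.0264]
tcp_rot: [180.0, -0.0, 3.5]
wrist_force: [-0.2, 0.2, -4.3]
finger_gap: 0.0385
```

Run:
```python
from h import *
w=snap('wrist','w12');d=snap('side','d12')
from rig import robot
q=robot.get_state();print(q['tool_pos'],q['tcp_rot'],q['wrist_force'],q['finger_gap'])
crop('d12',340,160,460,300,5,'d12c')
```

```text
[ 0.54849525 -0.24559648  0.02555903] [-1.79969001e+02  4.70434638e-02  3.49726111e+00] [-0.60938473  1.05185189 -4.44680273] 0.038197097305273355
```

View pics/d12c.png

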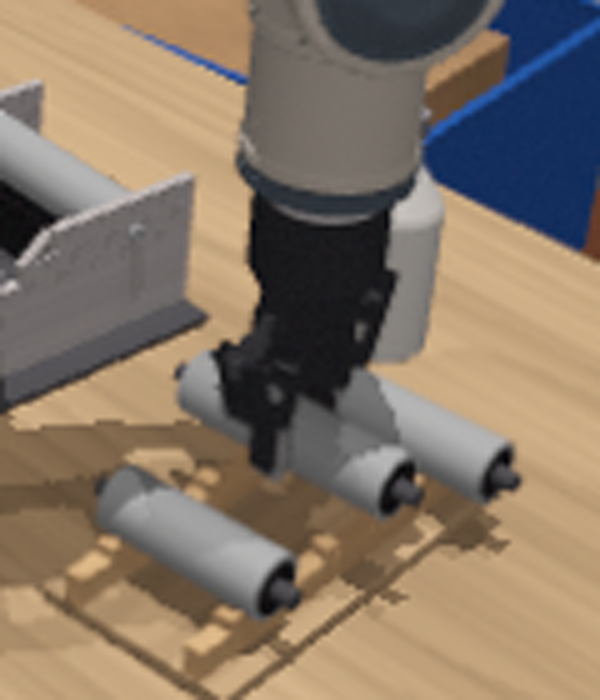

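View pics/w12.png

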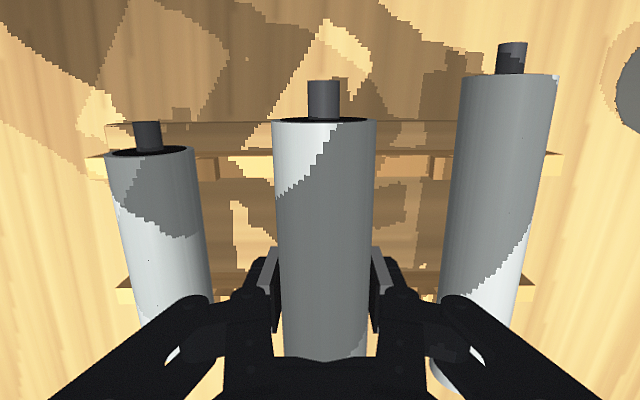

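Run:
```python
from h import *
d=load('d12.npz');w=load('w12.npz')
print([ (z,proj(d,[.5487,-.2459,z]).round(0).tolist()) for z in (.25,.3,.35,.4,.45)])
T=w['extrinsics']@np.linalg.inv(w['hand_eye'])
for e in (-.004,0,.004):
  print(e,[proj(w,(T@[0,-y+e,-.0555,1])[:3]).round(1).tolist() for y in (.084,.07)], proj(w,(T@[0,-.07+e,-.0555-.02,1])[:3]).round(1))
# guard edge height & x: from w7/side0
s0=load('scene0.npz');d0=load('side0.npz')
crop('w12',240,60,400,150,5,'w12c')
w7=load('w7.npz');
print('guard edge R', tri((d0,(180+518/4,130+130/4)),(w7,(50,330))))
print('guard edge L', tri((d0,(180+398/4,130+58/4)),(s0,(270+410/5,110+68/5))))
```

```text
[(0.25, [[405.0, 194.0]]), (0.3, [[406.0, 177.0]]), (0.35, [[408.0, 160.0]]), (0.4, [[410.0, 142.0]]), (0.45, [[412.0, 123.0]])]
-0.004 [[[325.2, 67.3]], [[325.2, 107.3]]] [[325.3 108.7]]
0 [[[325.2, 79.0]], [[325.2, 118.3]]] [[325.3 121.7]]
0.004 [[[325.2, 90.5]], [[325.2, 129.0]]] [[325.3 134.5]]
guard edge R (array([ 0.41778477, -0.01374166,  0.29449386]), [0.6603177113917738, 0.660317711391592])
guard edge L (array([0.43053069, 0.14204785, 0.29154012]), [2.6197925163846816, 2.6197925163847375])
```

View pics/w12c.png

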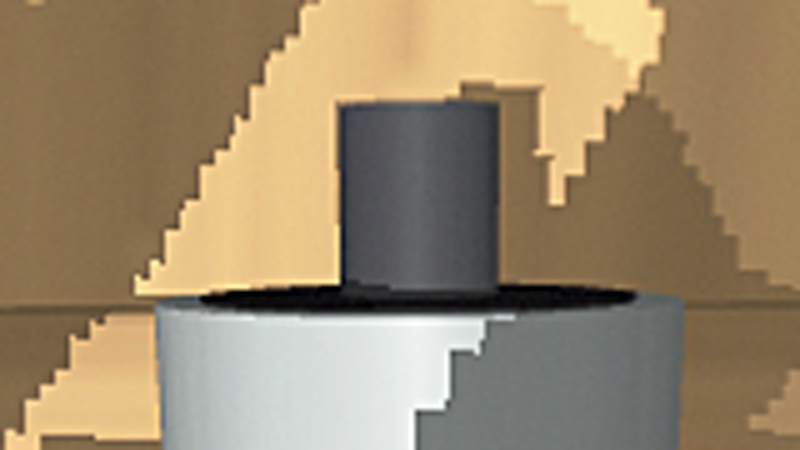

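View pics/d12.png

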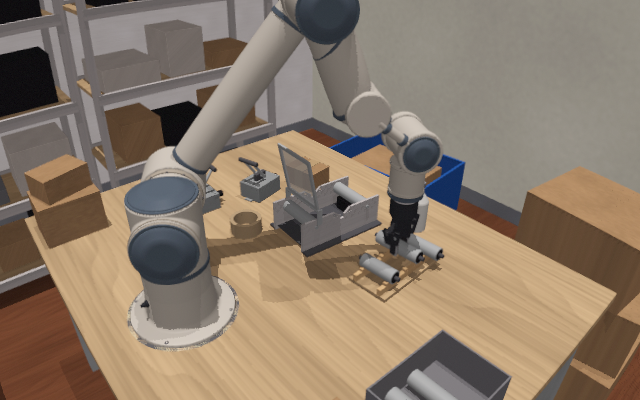

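Emit:
{"api": "drive_tool", "payload": {
  "series": [
    {"dx":0,"dy":0,"dz":-40,"rx":0,"ry":0,"rz":0,"claw":30},
    {"dx":0,"dy":0,"dz":-40,"rx":0,"ry":0,"rz":0,"claw":30},
    {"dx":0,"dy":0,"dz":-40,"rx":0,"ry":0,"rz":0.068,"claw":30},
    {"dx":0,"dy":0,"dz":0,"rx":0,"ry":0,"rz":0.068,"claw":30},
    {"dx":-2,"dy":-25,"dz":0,"rx":0,"ry":0,"rz":0,"claw":30},
    {"dx":-3,"dy":-40,"dz":0,"rx":0,"ry":0,"rz":0,"claw":30},
    {"dx":-4,"dy":-45,"dz":0,"rx":0,"ry":0,"rz":0,"claw":30},
    {"dx":-4,"dy":-45,"dz":0,"rx":0,"ry":0,"rz":0,"claw":30},
    {"dx":-4,"dy":-45,"dz":0,"rx":0,"ry":0,"rz":0,"claw":30},
    {"dx":-4,"dy":-45,"dz":0,"rx":0,"ry":0,"rz":0,"claw":30},
    {"dx":-3,"dy":-35,"dz":0,"rx":0,"ry":0,"rz":0,"claw":30},
    {"dx":-1,"dy":-20,"dz":0,"rx":0,"ry":0,"rz":0,"claw":30},
    {"dx":0,"dy":0,"dz":0,"rx":0,"ry":0,"rz":0,"claw":30},
    {"dx":0,"dy":0,"dz":0,"rx":0,"ry":0,"rz":0,"claw":30}
  ],
  "newtons": 60
}}

```text
clock: 12.3
tool_pos: [0.5461, 0.0553, 0.1456]
tcp_rot: [180.0, 0.1, -4.2]
wrist_force: [-1.1, -0.5, -4.4]
finger_gap: 0.0379
```

Run:
```python
from h import *
w=snap('wrist','w13');d=snap('side','d13');s=snap('scene','s13')
from rig import robot
q=robot.get_state();print(q['clock'],q['tool_pos'],q['tcp_rot'],q['wrist_force'],q['finger_gap'])
```

```text
12.45 [0.54639364 0.05427252 0.14592488] [ 1.79991330e+02  2.81878020e-02 -4.35529488e+00] [-0.45032726  0.05188114 -4.79371204] 0.038133839496955674
```

View pics/w13.png

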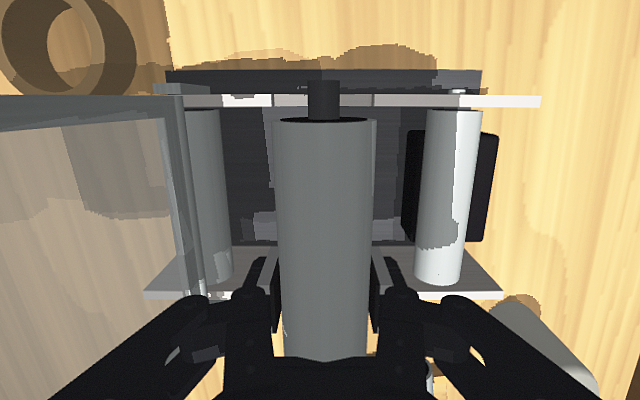

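View pics/d13.png

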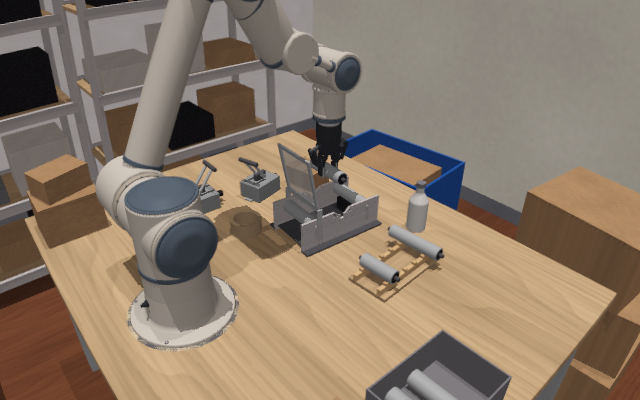

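View pics/s13.png

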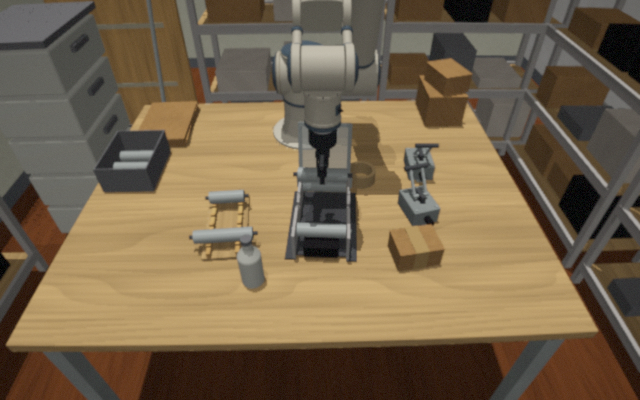

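Run:
```python
from h import *
crop('w13',140,55,560,135,1.9,'a');crop('w13',180,70,400,140,3.6,'w13c');crop('w13',130,230,520,320,2,'w13e');crop('w13',400,70,560,300,2.6,'w13f')
```

```text
(no output)
```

View pics/w13c.png

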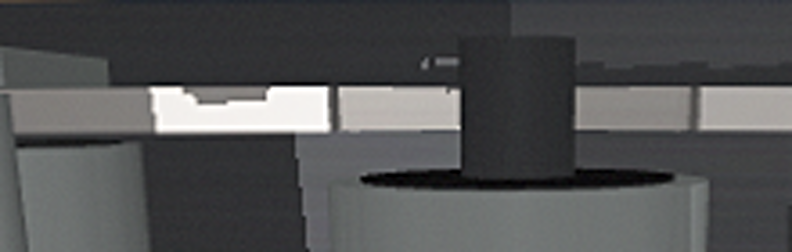

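View pics/w13e.png

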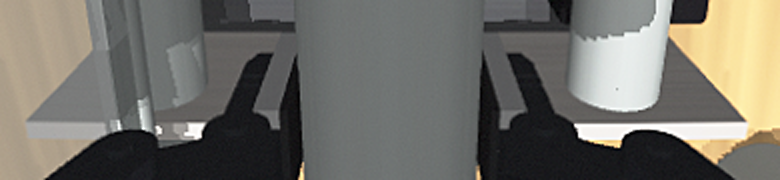

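View pics/w13f.png

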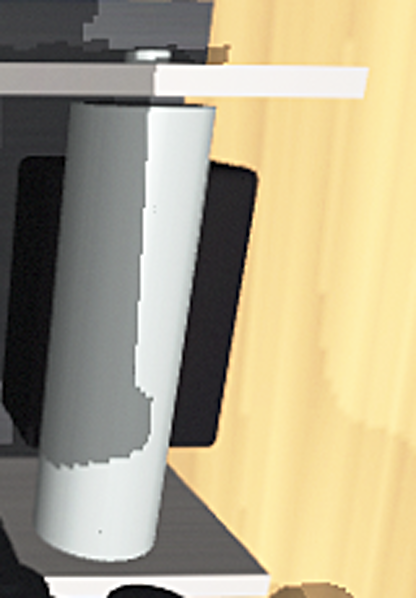

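Run:
```python
from h import *
w=load('w13.npz');T=w['extrinsics']@np.linalg.inv(w['hand_eye']);Ti=np.linalg.inv(T)
t=lambda uv,z:(Ti@np.r_[onz(w,uv,z),1])[:3]*1000
print('tool frame mm')
print('+y inner',t((323,106.9),.1),'outer',t((323,94.5),.1)); print('-y inner',t((323,291),.1),'outer',t((323,298.5),.1))
print('flare',t((272.2,100.5),.1),t((373,100.5),.1))
A=t((400+142/2.6,70+104/2.6),.096);B=t((400+95/2.6,70+555/2.6),.09);print('roller top end',A,B)
print('roller edges', t((400+70/2.6,70+110/2.6),.076),t((400+214/2.6,70+110/2.6),.076),t((400+38/2.6,70+520/2.6),.076),t((400+160/2.6,70+520/2.6),.076))
print('held',  [proj(w,(T@np.array([0,-y,-.0555,1]))[:3]).round(1).tolist() for y in (.084,.07)])
```

```text
tool frame mm
+y inner [ -1.20646649 -72.05770153  45.56352211] outer [ -1.19053614 -80.10722242  45.56126616]
-y inner [-1.50547303 72.13699213 45.60394878] outer [-1.52087114 79.29783133 45.605957  ]
flare [-35.55772844 -76.3177092   45.5997091 ] [ 32.60118222 -76.25800319  45.52557368]
roller top end [ 90.44445715 -70.18422805  49.46433599] [94.7826803  71.70359022 55.49907991]
roller edges [ 77.39636734 -67.80047234  69.47920693] [119.87164262 -68.09091841  69.43291609] [79.39193951 66.7474438  69.51445443] [121.3227006   67.00050295  69.46890714]
held [[[325.0, 78.9]], [[325.0, 118.2]]]
```

In the tool frame, the w13 rows 107 and 291 put the plates' inner edges at -72 and +72 mm, and the slot centre lies at about x=-1. The roller is centred, so I'll lower it.

Emit:
{"api": "drive_tool", "payload": {
  "series": [
    {"dx":-1,"dy":-0.5,"dz":20,"rx":0,"ry":0,"rz":0,"claw":30},
    {"dx":0,"dy":0,"dz":30,"rx":0,"ry":0,"rz":0,"claw":30},
    {"dx":0,"dy":0,"dz":25,"rx":0,"ry":0,"rz":0,"claw":30},
    {"dx":0,"dy":0,"dz":13,"rx":0,"ry":0,"rz":0,"claw":30},
    {"dx":0,"dy":0,"dz":0,"rx":0,"ry":0,"rz":0,"claw":30},
    {"dx":0,"dy":0,"dz":0,"rx":0,"ry":0,"rz":0,"claw":30}
  ],
  "newtons": 60
}}

```text
clock: 13.05
tool_pos: [0.546, 0.0554, 0.0588]
tcp_rot: [-180.0, -0.0, -4.3]
wrist_force: [-0.6, 0.0, -3.1]
finger_gap: 0.0382
```

Run:
```python
from h import *
w=snap('wrist','w14');d=snap('side','d14')
crop('d14',270,110,385,255,4.1,'d14c')
from rig import robot
q=robot.get_state();print(q['clock'],q['tool_pos'],q['tcp_rot'],q['wrist_force'],q['finger_gap'])
```

```text
13.15 [0.54640317 0.05557169 0.05939142] [-1.79991954e+02 -1.09514947e-01 -4.31251404e+00] [-0.02987937  0.16640564 -4.19308267] 0.03806449751477451
```

View pics/w14.png

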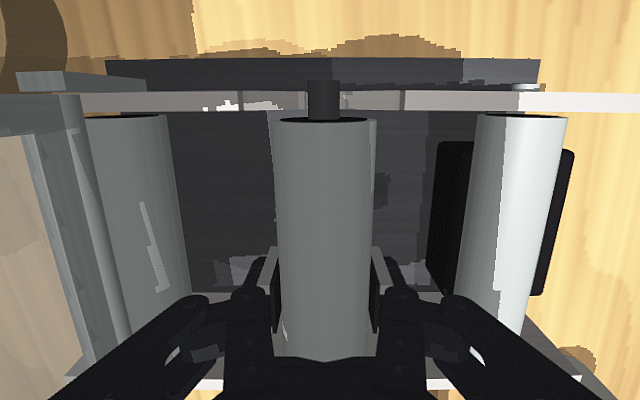

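View pics/d14c.png

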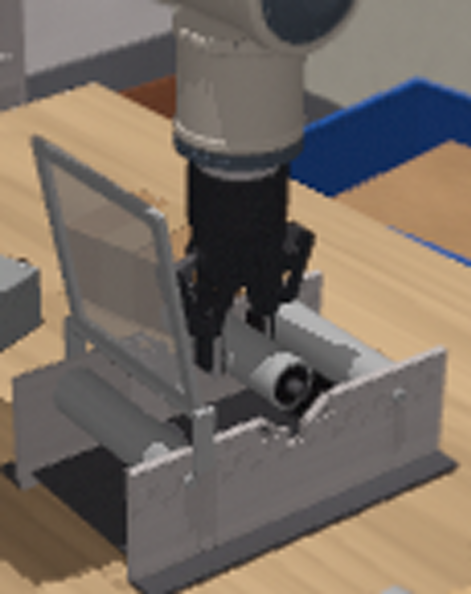

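Emit:
{"api": "drive_tool", "payload": {
  "series": [
    {"dx":0,"dy":0,"dz":12,"rx":0,"ry":0,"rz":0,"claw":30},
    {"dx":0,"dy":0,"dz":12,"rx":0,"ry":0,"rz":0,"claw":30},
    {"dx":0,"dy":0,"dz":6,"rx":0,"ry":0,"rz":0,"claw":30},
    {"dx":0,"dy":0,"dz":3,"rx":0,"ry":0,"rz":0,"claw":30},
    {"dx":0,"dy":0,"dz":0,"rx":0,"ry":0,"rz":0,"claw":30},
    {"dx":0,"dy":0,"dz":0,"rx":0,"ry":0,"rz":0,"claw":30}
  ],
  "newtons": 60
}}

```text
clock: 13.75
tool_pos: [0.5456, 0.0558, 0.0253]
tcp_rot: [-180.0, -0.0, -4.3]
wrist_force: [0.7, -0.3, -5.1]
finger_gap: 0.0381
```

Run:
```python
from h import *
w=snap('wrist','w15');d=snap('side','d15')
crop('d15',270,110,385,255,4.1,'d15c')
from rig import robot
q=robot.get_state();print(q['clock'],q['tool_pos'],q['tcp_rot'],q['wrist_force'],q['finger_gap'])
```

```text
13.85 [0.54576378 0.05572489 0.02550807] [-1.79998038e+02 -3.13387930e-02 -4.29760818e+00] [ 0.78211223 -0.34369225 -4.26440912] 0.03863449369067153
```

View pics/w15.png

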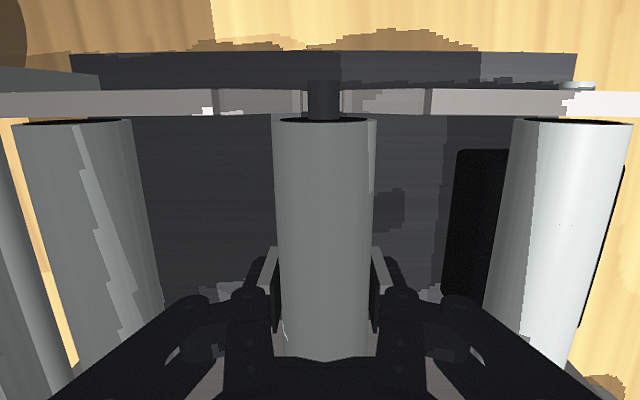

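View pics/d15c.png

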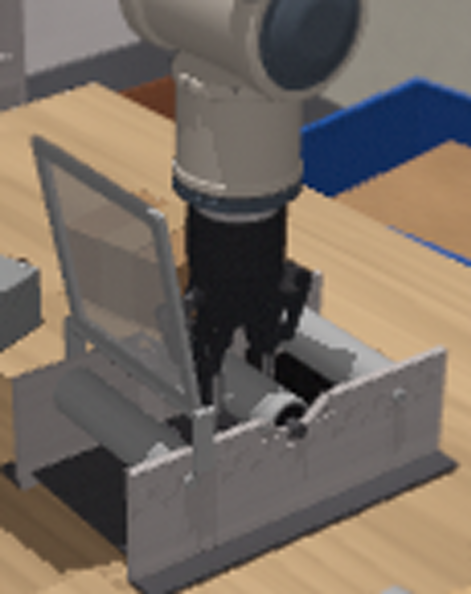

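Emit:
{"api": "drive_tool", "payload": {
  "series": [
    {"dx":0,"dy":0,"dz":2,"rx":0,"ry":0,"rz":0,"claw":30},
    {"dx":0,"dy":0,"dz":2,"rx":0,"ry":0,"rz":0,"claw":30},
    {"dx":0,"dy":0,"dz":1,"rx":0,"ry":0,"rz":0,"claw":30},
    {"dx":0,"dy":0,"dz":0,"rx":0,"ry":0,"rz":0,"claw":30}
  ],
  "newtons": 60
}}

```text
clock: 14.25
tool_pos: [0.5456, 0.0558, 0.0205]
tcp_rot: [-180.0, -0.0, -4.3]
wrist_force: [-2.0, -0.4, 2.5]
finger_gap: 0.0387
```

Emit:
{"api": "drive_tool", "payload": {
  "series": [
    {"dx":0,"dy":0,"dz":0,"rx":0,"ry":0,"rz":0,"claw":44},
    {"dx":0,"dy":0,"dz":0,"rx":0,"ry":0,"rz":0,"claw":60},
    {"dx":0,"dy":0,"dz":0,"rx":0,"ry":0,"rz":0,"claw":60},
    {"dx":0,"dy":0,"dz":0,"rx":0,"ry":0,"rz":0,"claw":60},
    {"dx":0,"dy":0,"dz":-15,"rx":0,"ry":0,"rz":0,"claw":60},
    {"dx":0,"dy":0,"dz":-35,"rx":0,"ry":0,"rz":0,"claw":60},
    {"dx":0,"dy":0,"dz":-45,"rx":0,"ry":0,"rz":0,"claw":60},
    {"dx":0,"dy":0,"dz":-45,"rx":0,"ry":0,"rz":0,"claw":60},
    {"dx":0,"dy":0,"dz":-20,"rx":0,"ry":0,"rz":0,"claw":60},
    {"dx":0,"dy":0,"dz":0,"rx":0,"ry":0,"rz":0,"claw":60},
    {"dx":0,"dy":0,"dz":0,"rx":0,"ry":0,"rz":0,"claw":60}
  ],
  "newtons": 60
}}

```text
clock: 15.35
tool_pos: [0.5454, 0.0557, 0.1802]
tcp_rot: [-180.0, -0.0, -4.3]
wrist_force: [-0.5, 0.1, -0.8]
finger_gap: 0.0601
```

Run:
```python
from h import *
w=snap('wrist','w16');d=snap('side','d16')
crop('d16',180,110,385,255,3.9,'d16c')
from rig import robot
q=robot.get_state();print(q['clock'],q['tool_pos'],q['tcp_rot'],q['wrist_force'],q['finger_gap'])
```

```text
15.45 [0.54478728 0.05573853 0.17905588] [ 1.79992087e+02  1.11132441e-01 -4.29811250e+00] [ 1.48306355 -0.34999955  0.03267436] 0.06037910762869942
```

View pics/w16.png

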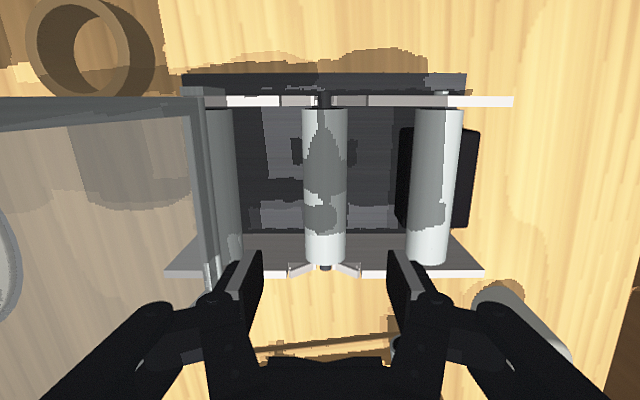

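View pics/d16c.png

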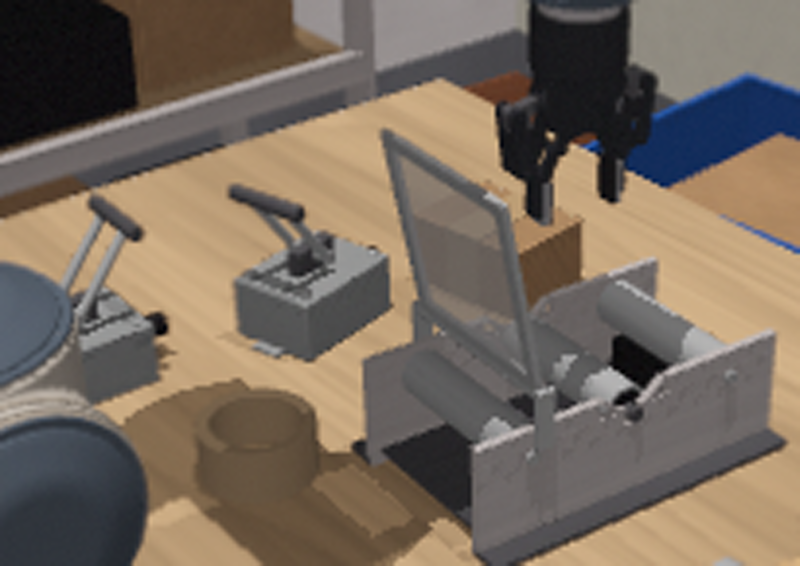

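Seated: the middle roller runs level with the fitted ones, its axle tips in both slots at w16 (324,100) and (325,268), and the isolator is still off. Now I'll go behind the guard.

Emit:
{"api": "drive_tool", "payload": {
  "series": [
    {"dx":0,"dy":0,"dz":-45,"rx":0,"ry":0,"rz":0,"claw":0},
    {"dx":0,"dy":0,"dz":-50,"rx":0,"ry":0,"rz":0,"claw":0},
    {"dx":0,"dy":0,"dz":-50,"rx":0,"ry":0,"rz":0,"claw":0},
    {"dx":0,"dy":0,"dz":-10,"rx":0,"ry":0,"rz":0,"claw":0},
    {"dx":-40,"dy":0,"dz":0,"rx":0,"ry":0,"rz":0,"claw":0},
    {"dx":-40,"dy":0,"dz":0,"rx":0,"ry":0,"rz":0,"claw":0},
    {"dx":-40,"dy":0,"dz":0,"rx":0,"ry":0,"rz":0,"claw":0},
    {"dx":-40,"dy":0,"dz":0,"rx":0,"ry":0,"rz":0,"claw":0},
    {"dx":-30,"dy":0,"dz":0,"rx":0,"ry":0,"rz":0,"claw":0},
    {"dx":0,"dy":0,"dz":0,"rx":0,"ry":0,"rz":0,"claw":0},
    {"dx":0,"dy":0,"dz":0,"rx":0,"ry":0,"rz":0,"claw":0}
  ],
  "newtons": 40
}}

```text
clock: 16.55
tool_pos: [0.3558, 0.07, 0.3347]
tcp_rot: [180.0, 0.0, -4.3]
wrist_force: [1.4, -0.2, -0.4]
finger_gap: -0.0
```

Run:
```python
from h import *
d=snap('side','d17');s=snap('scene','s17')
crop('d17',170,0,390,255,3,'a')
from rig import robot
q=robot.get_state();print(q['clock'],q['qpos'],q['tool_pos'],q['tcp_rot'],q['wrist_force'],q['finger_gap'])
```

```text
16.65 [ 1.65245837e+00 -1.52765279e+00  9.56993643e+01  1.07344860e-03
  8.58738754e+01  5.95729836e+00] [0.35672977 0.06992301 0.33473689] [ 1.79996333e+02  4.54518839e-02 -4.30491911e+00] [ 0.45355555 -0.28284168 -0.04447599] 0.00019133508841352305
```

View pics/d17.png

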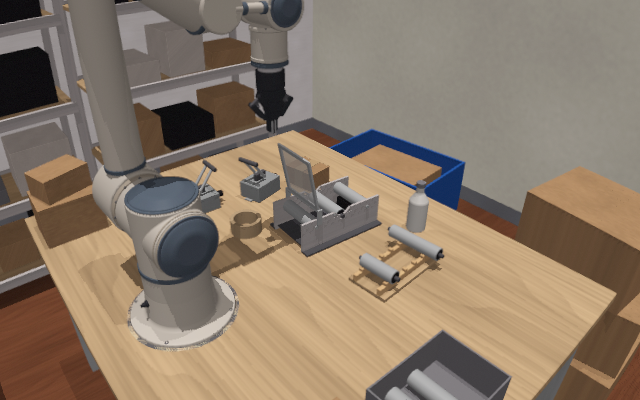

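View pics/s17.png

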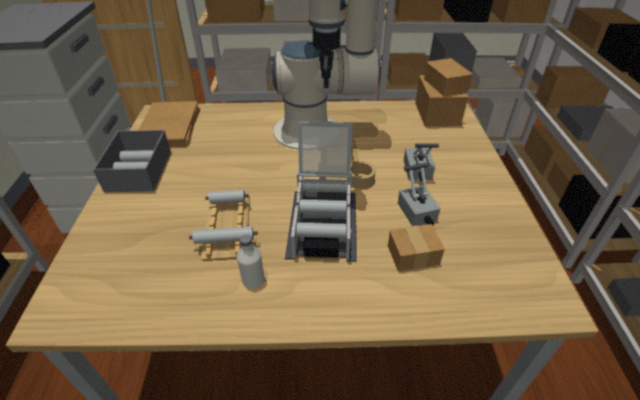

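Emit:
{"api": "drive_tool", "payload": {
  "series": [
    {"dx":0,"dy":0,"dz":40,"rx":0,"ry":0,"rz":0,"claw":0},
    {"dx":0,"dy":0,"dz":40,"rx":0,"ry":0,"rz":0,"claw":0},
    {"dx":0,"dy":0,"dz":30,"rx":0,"ry":0,"rz":0,"claw":0},
    {"dx":18,"dy":0,"dz":0,"rx":0,"ry":0,"rz":0,"claw":0},
    {"dx":18,"dy":0,"dz":0,"rx":0,"ry":0,"rz":0,"claw":0},
    {"dx":18,"dy":0,"dz":0,"rx":0,"ry":0,"rz":0,"claw":0},
    {"dx":18,"dy":0,"dz":0,"rx":0,"ry":0,"rz":0,"claw":0},
    {"dx":18,"dy":0,"dz":0,"rx":0,"ry":0,"rz":0,"claw":0},
    {"dx":0,"dy":0,"dz":0,"rx":0,"ry":0,"rz":0,"claw":0}
  ],
  "newtons": 40
}}

```text
clock: 17.55
tool_pos: [0.4483, 0.0629, 0.2243]
tcp_rot: [180.0, 0.0, -4.3]
wrist_force: [0.2, -0.0, -0.6]
finger_gap: 0.0002
```

Run:
```python
from h import *
d=snap('side','d18')
crop('d18',200,30,390,255,2.6,'d18c')
```

```text
(no output)
```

View pics/d18c.png

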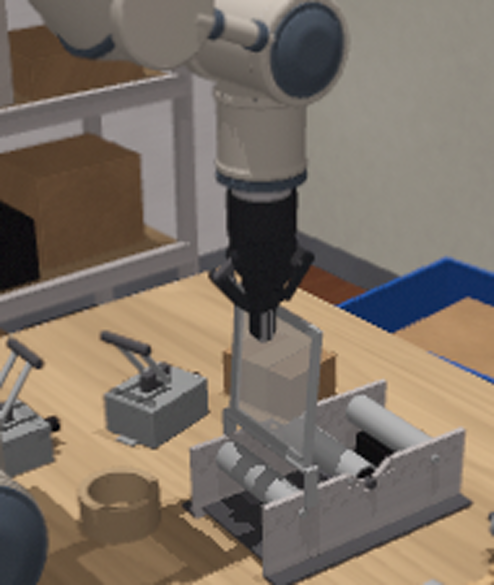

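The guard now stands about upright, with the fingers behind it. I'll keep going over the arc.

Emit:
{"api": "drive_tool", "payload": {
  "series": [
    {"dx":22,"dy":0,"dz":4,"rx":0,"ry":0,"rz":0,"claw":0},
    {"dx":22,"dy":0,"dz":6,"rx":0,"ry":0,"rz":0,"claw":0},
    {"dx":22,"dy":0,"dz":8,"rx":0,"ry":0,"rz":0,"claw":0},
    {"dx":14,"dy":0,"dz":10,"rx":0,"ry":0,"rz":0,"claw":0},
    {"dx":13,"dy":0,"dz":11,"rx":0,"ry":0,"rz":0,"claw":0},
    {"dx":12,"dy":0,"dz":15,"rx":0,"ry":0,"rz":0,"claw":0},
    {"dx":0,"dy":0,"dz":0,"rx":0,"ry":0,"rz":0,"claw":0},
    {"dx":0,"dy":0,"dz":0,"rx":0,"ry":0,"rz":0,"claw":0},
    {"dx":0,"dy":0,"dz":0,"rx":0,"ry":0,"rz":0,"claw":0},
    {"dx":0,"dy":0,"dz":0,"rx":0,"ry":0,"rz":0,"claw":0}
  ],
  "newtons": 40
}}

```text
clock: 18.6
tool_pos: [0.5503, 0.0554, 0.1719]
tcp_rot: [-180.0, -0.0, -4.3]
wrist_force: [-0.1, -0.4, -0.1]
finger_gap: -0.0
```

Run:
```python
from h import *
d=snap('side','d19')
crop('d19',200,30,390,255,2.6,'d19c')
```

```text
(no output)
```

View pics/d19c.png

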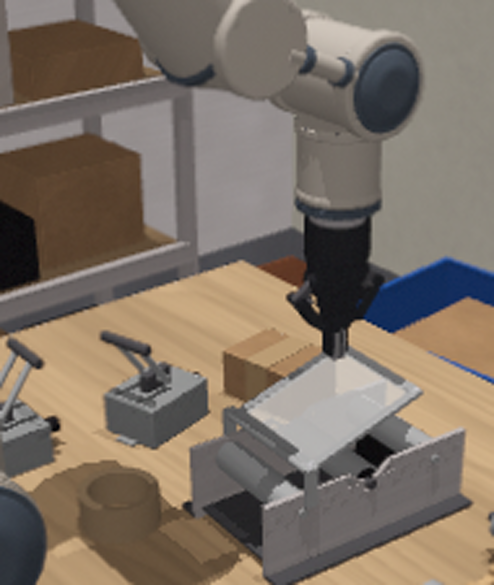

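Emit:
{"api": "drive_tool", "payload": {
  "series": [
    {"dx":4,"dy":0,"dz":12,"rx":0,"ry":0,"rz":0,"claw":0},
    {"dx":4,"dy":0,"dz":15,"rx":0,"ry":0,"rz":0,"claw":0},
    {"dx":4,"dy":0,"dz":15,"rx":0,"ry":0,"rz":0,"claw":0},
    {"dx":4,"dy":0,"dz":12,"rx":0,"ry":0,"rz":0,"claw":0},
    {"dx":0,"dy":0,"dz":8,"rx":0,"ry":0,"rz":0,"claw":0},
    {"dx":0,"dy":0,"dz":0,"rx":0,"ry":0,"rz":0,"claw":0},
    {"dx":0,"dy":0,"dz":0,"rx":0,"ry":0,"rz":0,"claw":0}
  ],
  "newtons": 40
}}

```text
clock: 19.35
tool_pos: [0.5664, 0.0542, 0.1093]
tcp_rot: [-180.0, 0.0, -4.3]
wrist_force: [0.2, 0.0, -0.3]
finger_gap: -0.0002
```

Run:
```python
from h import *
d=snap('side','d20')
crop('d20',200,110,390,255,4,'d20c')
from rig import robot
q=robot.get_state();print(q['tool_pos'],q['wrist_force'])
```

```text
[0.56662609 0.05418309 0.10965118] [ 0.29480466  0.4016817  -0.277833  ]
```

View pics/d20c.png

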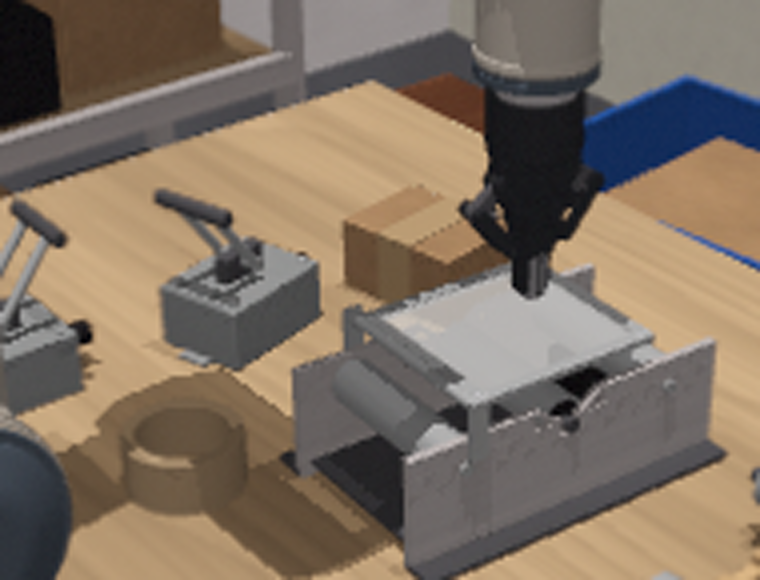

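Emit:
{"api": "drive_tool", "payload": {
  "series": [
    {"dx":0,"dy":0,"dz":4,"rx":0,"ry":0,"rz":0,"claw":0},
    {"dx":0,"dy":0,"dz":4,"rx":0,"ry":0,"rz":0,"claw":0},
    {"dx":0,"dy":0,"dz":3,"rx":0,"ry":0,"rz":0,"claw":0},
    {"dx":0,"dy":0,"dz":0,"rx":0,"ry":0,"rz":0,"claw":0}
  ],
  "newtons": 40
}}

```text
clock: 19.8
tool_pos: [0.5661, 0.0542, 0.0978]
tcp_rot: [180.0, 0.0, -4.3]
wrist_force: [1.0, 0.6, 0.9]
finger_gap: -0.0
```

Emit:
{"api": "drive_tool", "payload": {
  "series": [
    {"dx":0,"dy":0,"dz":2,"rx":0,"ry":0,"rz":0,"claw":0},
    {"dx":0,"dy":0,"dz":0,"rx":0,"ry":0,"rz":0,"claw":0}
  ]
}}

```text
clock: 20.0
tool_pos: [0.5664, 0.0541, 0.096]
tcp_rot: [180.0, 0.0, -4.3]
wrist_force: [-0.5, -0.1, 0.1]
finger_gap: -0.0002
```

Emit:
{"api": "drive_tool", "payload": {
  "series": [
    {"dx":0,"dy":0,"dz":2,"rx":0,"ry":0,"rz":0,"claw":0},
    {"dx":0,"dy":0,"dz":0,"rx":0,"ry":0,"rz":0,"claw":0}
  ]
}}

```text
clock: 20.2
tool_pos: [0.5663, 0.0541, 0.094]
tcp_rot: [180.0, 0.0, -4.3]
wrist_force: [0.4, 0.0, -0.7]
finger_gap: 0.0002
```

Emit:
{"api": "drive_tool", "payload": {
  "series": [
    {"dx":0,"dy":0,"dz":2,"rx":0,"ry":0,"rz":0,"claw":0},
    {"dx":0,"dy":0,"dz":0,"rx":0,"ry":0,"rz":0,"claw":0}
  ]
}}

```text
clock: 20.4
tool_pos: [0.5663, 0.0542, 0.092]
tcp_rot: [180.0, 0.0, -4.3]
wrist_force: [0.5, -0.2, -0.3]
finger_gap: -0.0
```

Run:
```python
from h import *
d=snap('side','d21');s=snap('scene','s21')
crop('d21',270,150,380,240,7,'d21c');crop('s21',280,150,370,265,6,'s21c')
```

```text
(no output)
```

View pics/d21c.png

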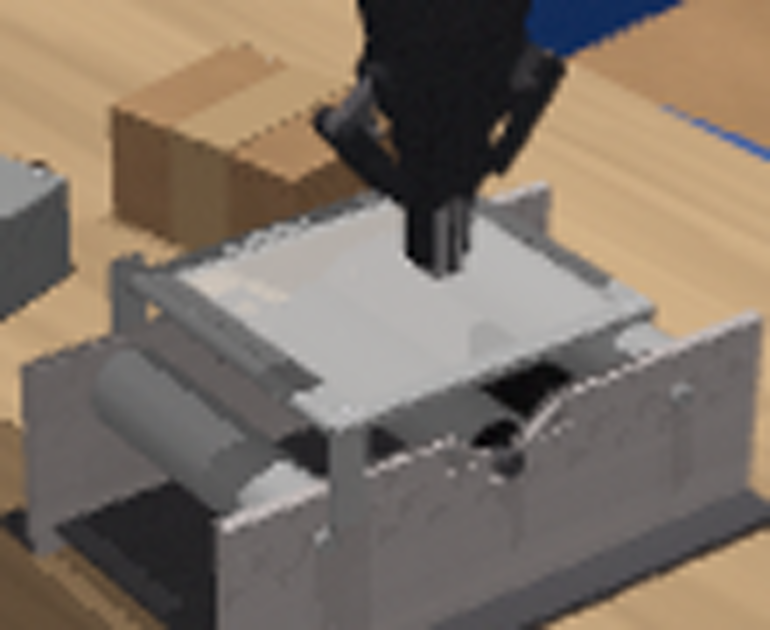

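View pics/s21c.png

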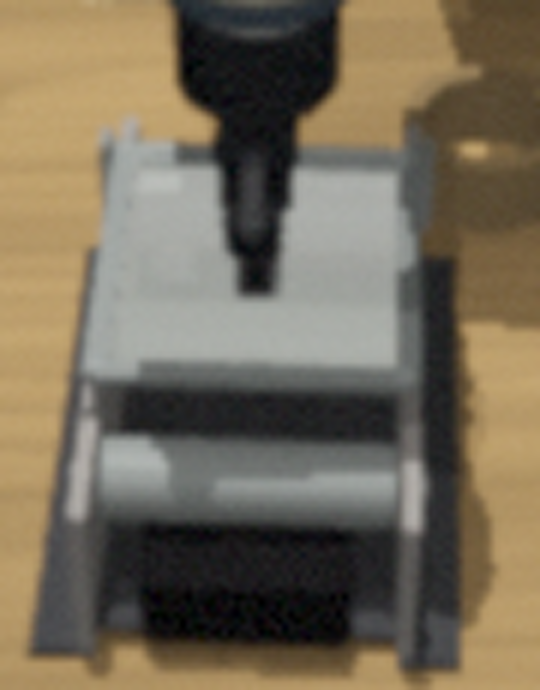

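Run:
```python
from h import *
d=load('d21.npz');s=load('s21.npz')
print(tri((d,(270+652/7,150+308/7)),(s,(280+84/6,150+376/6))))
hx=np.array([.456,.0625]);c,sn=np.cos(-.075),np.sin(-.075)
for th in (0,.1,.2):
  P=[[hx[0]+c*.174*np.cos(th)-sn*y,hx[1]+sn*.174*np.cos(th)+c*y,.125+.174*np.sin(th)] for y in(-.08,.08)]
  print(th,proj(d,P).round(1).tolist(),proj(s,P).round(1).tolist())
```

```text
(array([ 0.62352723, -0.02852188,  0.12420652]), [0.25870041311964675, 0.2587004131196465])
0 [[363.5, 194.0], [332.1, 174.2]] [[293.3, 212.5], [350.0, 214.4]]
0.1 [[363.6, 189.2], [332.0, 169.7]] [[293.0, 207.8], [350.3, 209.7]]
0.2 [[363.3, 184.6], [331.5, 165.3]] [[292.8, 202.7], [350.6, 204.5]]
```

Run:
```python
from h import *
d=load('d21.npz');s=load('scene0.npz')
print('other bar',onz(s,(380+145/4,130+62/4),.147),onz(s,(380+235/4,130+62/4),.147))
d0=load('side0.npz')
print('other bar tri',tri((s,(380+145/4,130+62/4)),(d0,(180+138/4,130+160/4))),tri((s,(380+235/4,130+62/4)),(d0,(180+97/4,130+127/4))))
p=np.array([.501,.365]);u=np.array([.973,.23]);v=np.array([-.23,.973])
print(proj(d,[[*(p-u*.0545+v*y),.147] for y in(-.04,.04)]).round(1))
```

```text
other bar [0.33482248 0.37393853 0.147     ] [0.33648314 0.44988532 0.147     ]
other bar tri (array([0.33098022, 0.37507966, 0.14426238]), [0.07136232719456037, 0.07136232719461509]) (array([0.33399766, 0.45070899, 0.14503852]), [0.23701211378834985, 0.23701211378837098])
[[256.3 164.6]
 [239.2 158.3]]
```

Emit:
{"api": "drive_tool", "payload": {
  "series": [
    {"dx":0,"dy":0,"dz":-45,"rx":0,"ry":0,"rz":0,"claw":0},
    {"dx":0,"dy":0,"dz":-50,"rx":0,"ry":0,"rz":0,"claw":0},
    {"dx":0,"dy":0,"dz":-50,"rx":0,"ry":0,"rz":0,"claw":0},
    {"dx":0,"dy":0,"dz":-13,"rx":0,"ry":0,"rz":0,"claw":0},
    {"dx":-25,"dy":-38,"dz":0,"rx":0,"ry":0,"rz":0,"claw":0},
    {"dx":-25,"dy":-40,"dz":0,"rx":0,"ry":0,"rz":0,"claw":0},
    {"dx":-25,"dy":-40,"dz":0,"rx":0,"ry":0,"rz":0,"claw":0},
    {"dx":-25,"dy":-40,"dz":0,"rx":0,"ry":0,"rz":0,"claw":0},
    {"dx":-25,"dy":-40,"dz":0,"rx":0,"ry":0,"rz":0,"claw":0},
    {"dx":-25,"dy":-40,"dz":0,"rx":0,"ry":0,"rz":0,"claw":0},
    {"dx":-24,"dy":-40,"dz":0,"rx":0,"ry":0,"rz":0,"claw":0},
    {"dx":0,"dy":0,"dz":0,"rx":0,"ry":0,"rz":-0.102,"claw":0},
    {"dx":0,"dy":0,"dz":0,"rx":0,"ry":0,"rz":-0.102,"claw":0},
    {"dx":0,"dy":0,"dz":0,"rx":0,"ry":0,"rz":-0.102,"claw":0},
    {"dx":0,"dy":0,"dz":0,"rx":0,"ry":0,"rz":0,"claw":0},
    {"dx":0,"dy":0,"dz":0,"rx":0,"ry":0,"rz":0,"claw":0}
  ],
  "newtons": 40
}}

```text
clock: 22.1
tool_pos: [0.4138, 0.3444, 0.2503]
tcp_rot: [-180.0, -0.0, 13.1]
wrist_force: [-0.0, -0.7, -1.1]
finger_gap: -0.0001
```

Run:
```python
from h import *
w=snap('wrist','w22');d=snap('side','d22')
crop('d22',180,60,340,230,3.5,'d22c')
```

```text
(no output)
```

View pics/w22.png

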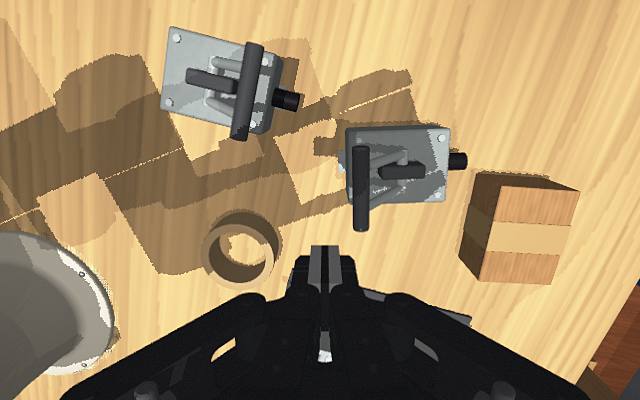

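View pics/d22c.png

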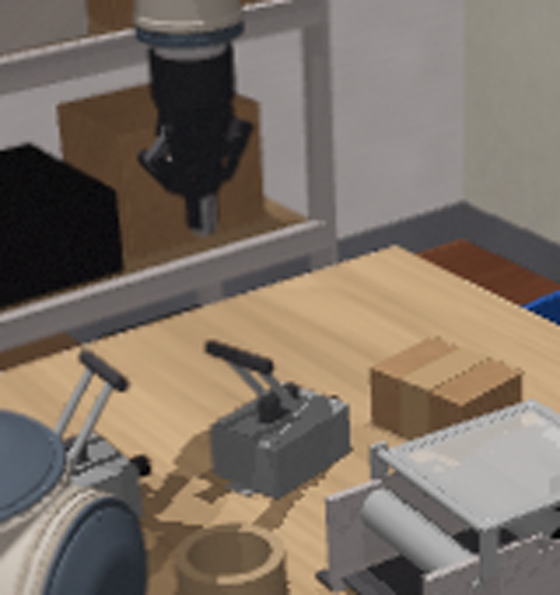

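Run:
```python
from h import *
w=load('w22.npz');Ti=np.linalg.inv(w['extrinsics']@np.linalg.inv(w['hand_eye']))
for uv in [(361,150),(361,226)]: print((Ti@np.r_[onz(w,uv,.147),1])[:3]*1000)
```

```text
[ 32.05501745 -34.14189904 103.26849989]
[ 34.49302707  38.40812823 103.26552245]
```

Emit:
{"api": "drive_tool", "payload": {
  "series": [
    {"dx":-4,"dy":2,"dz":35,"rx":0,"ry":0,"rz":0,"claw":0},
    {"dx":0,"dy":0,"dz":45,"rx":0,"ry":0,"rz":0,"claw":0},
    {"dx":0,"dy":0,"dz":45,"rx":0,"ry":0,"rz":0,"claw":0},
    {"dx":0,"dy":0,"dz":30,"rx":0,"ry":0,"rz":0,"claw":0},
    {"dx":0,"dy":0,"dz":0,"rx":0,"ry":0,"rz":0,"claw":0},
    {"dx":15,"dy":0,"dz":-1,"rx":0,"ry":0,"rz":0,"claw":0},
    {"dx":15,"dy":0,"dz":-2,"rx":0,"ry":0,"rz":0,"claw":0},
    {"dx":15,"dy":0,"dz":-4,"rx":0,"ry":0,"rz":0,"claw":0},
    {"dx":15,"dy":0,"dz":-4,"rx":0,"ry":0,"rz":0,"claw":0},
    {"dx":15,"dy":0,"dz":-4,"rx":0,"ry":0,"rz":0,"claw":0},
    {"dx":15,"dy":0,"dz":-3,"rx":0,"ry":0,"rz":0,"claw":0},
    {"dx":10,"dy":0,"dz":0,"rx":0,"ry":0,"rz":0,"claw":0},
    {"dx":5,"dy":0,"dz":0,"rx":0,"ry":0,"rz":0,"claw":0},
    {"dx":0,"dy":0,"dz":0,"rx":0,"ry":0,"rz":0,"claw":0},
    {"dx":0,"dy":0,"dz":-40,"rx":0,"ry":0,"rz":0,"claw":0},
    {"dx":0,"dy":0,"dz":-45,"rx":0,"ry":0,"rz":0,"claw":0},
    {"dx":0,"dy":0,"dz":-45,"rx":0,"ry":0,"rz":0,"claw":0},
    {"dx":0,"dy":0,"dz":0,"rx":0,"ry":0,"rz":0,"claw":0}
  ],
  "newtons": 40
}}

```text
clock: 24.0
tool_pos: [0.5143, 0.367, 0.2498]
tcp_rot: [-179.8, -0.5, 13.2]
wrist_force: [0.0, -0.2, -0.1]
finger_gap: 0.0001
```

Run:
```python
from h import *
w=snap('wrist','w23');d=snap('side','d23');s=snap('scene','s23')
crop('d23',180,60,390,260,3.5,'d23c')
from rig import robot
q=robot.get_state();print(q['clock'],q['tool_pos'],q['wrist_force'])
```

```text
24.15 [0.51174011 0.36533366 0.24288586] [ 0.27215757 -0.43576529 -2.11583564]
```

View pics/d23c.png

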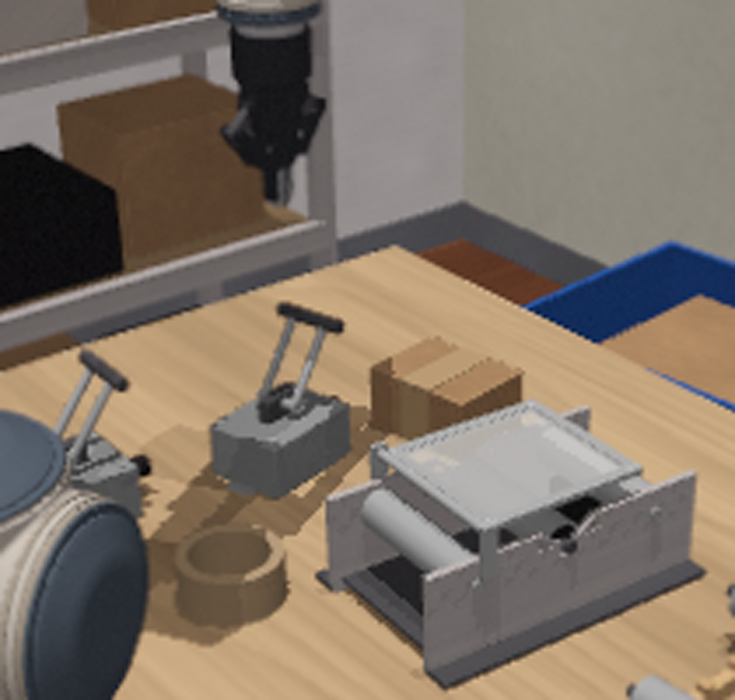

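View pics/s23.png

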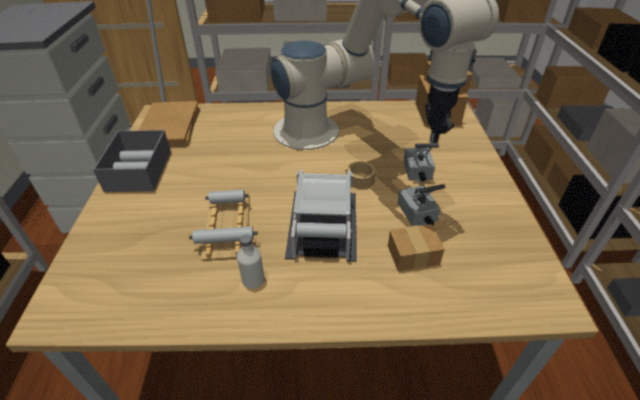

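The bar ends are back at side (261,148) and (277,153), the same as at the start, so the isolator is ON. The guard is shut, the roller axle shows in its slot, the bystanders have not moved and the arm is clear. I'll hand in.

```bash
python3 -c "
from rig import robot
print(robot.finish_job())"
```

```text
the job is handed in; nothing more can be done
None
```

I handed the job in at about 24 s of the 69 s allowed. The isolator on the box farthest from the base was thrown off. The 140 mm roller, in the middle of the rack, was then lowered into the slots and the guard swung shut. The isolator was thrown back on last. The hand-in reported no verdict.

**Last checks**
- **Isolator:** on; the bar ends are within a pixel of where they started in the side view.
- **Guard:** shut; its front edge measured z = 0.124 m against the 0.125 m given.
- **Roller:** contact force showed as it reached the slot bottoms, and the close view before the guard was shut had both axle ends in their slots. I did not measure its final centre separately.
- **Other rollers, carton, tape roll and bottle:** they look unmoved in the last pictures; I did not measure their positions.
- **Arm:** stands clear of everything.

**What disagreed**
- **Finger length:** the fingertips sit about 32–40 mm behind the reported TCP, not at it. Because of this the first push passed over the handle without touching it; I corrected every later height for it.
- **Guard touch test:** pressing down gently on the shut guard never registered contact, so "shut" rests on the two-view measurement.

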